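# Put the drained plates away in the plate rack, graded by size

## Robot

A 6-joint arm with a two-finger parallel gripper is mounted at the origin on a cart in front of the work surface, level with it; the furniture and walls round the work are solid. World frame = base frame: x ahead of the robot, y to its left, z up, the work surface at z = 0. Lengths are in m, angles in degrees, forces in N, time in s.
With the tool pointing down it reaches from about 0.3 to 0.75 m from the base axis. Payload 8.5 kg.
Tool frame: the origin (TCP) lies midway between the tips of the shut fingers; the grasp point (between the pads) lies 19 mm behind it; z points along the fingers, y is the direction in which the jaws open and shut (so a half turn about z gives the same grasp; the last joint's range is limited). The gripper opens to 85 mm and grips with 20 to 120 N. Pads are 22 mm wide; open, the fingers measure 114 mm over their backs; the gripper's body (76 mm by 85 mm) begins 54 mm behind the grasp point. The pads swing forward as they close: fully open they stand 13 mm farther back than shut.
Start: joints at [61.232, 21.807, 74.336, -0, 83.858, -12.336], TCP at [0.156, 0.528, 0.231] pointing down, gripper open.
Joint ranges: [-178.18, 178.18], [-50.72, 133.34], [12.68, 142.11], [-81.47, 261.47], [9.98, 163.14], [-165.26, 165.26]. Speed limits (degrees/s): [136.94, 136.94, 180, 180, 180, 180].

## Interface

Orientations are given as a 3x3 rotation matrix whose columns are the frame's x, y, z axes.
In Python, from rig import status, eyes, env gives the robot as it stands. The module is installed in compiled form; this text tells all that it offers.
- The arm moves only by the tool play_rows, never from a script. Its argument "targets" is text: rows parted by semicolons, each of 5 numbers parted by spaces: the shift along the tool's x, y, z in m, then the turn about the tool's z in rad, then the closure, from 0 (fully open) to 1 (shut). A call has 1 to 5 rows; each row is the pose to reach, as a shift and turn from the pose commanded when the call began, along the tool's axes at that moment; what a row does not reach only later rows make up. A row lasts 1/10 s, in which the tool goes at most 50 mm and 8.59 degrees, less where a joint would pass 70% of its speed; a pose out of reach is approached as far as the arm can. A call with a gripper value outside its range is refused whole. The fingers move at their own pace and stop on an object; "force" is the grip in N (left out, the last holds). Time passes only in rows, so rows that repeat a pose let the fingers close. It gives the time, the measured TCP pose, the force and the opening at its end, in the units of the state.
- status.observe(): the state, without advancing time (a new reading comes with each control period).
- eyes.get_image(name): name is "scene" or "top" or "wrist"; returns a dict with "pixels" (384x512x3 uint8, red, green, blue), "range_z" (384x512 float32, m along the optical axis (not along the pixel's ray), 0 where there is no reading), "mtx" (3x3 intrinsics, pixels), "world_to_cam" (4x4, takes a point from world to camera coordinates); the wrist camera has in their place "T_tool_cam" (4x4, takes a point from camera to tool coordinates, whose origin is the TCP and whose axes are the flange's). Camera axes: x right, y up, looking along -z (the intrinsics and any distortion apply to the point x, -y, -z); pixel columns grow to the right and rows downward; lengths in m; the calibration is good to about 2 mm. A picture is of the moment at which its call begins: read the wrist's pose just before it.
- env.close_job(): hands the job in, once; it reports no verdict.
The state is a dict: "time_s": time; "q": joint angles; "qvel": joint speeds; "joint_efforts": joint torques, N m; "position": TCP position; "tool_rot": TCP orientation; "ft_force": force on the tool from outside, world axes, zero at the start; "wrist_torque": the same for the moment, N m; "grip_width": finger opening in m.
Only numpy, scipy, OpenCV 4.12 (cv2) and the standard library are available. Lean on these libraries where they do the work, as an engineer would, in place of code of your own. Each camera call takes 0.05 s, during which the arm holds its last target.

## Task

The four plates in the white drainer are dry: put them away in the wooden plate rack, one standing on edge in each slot and graded by size, with the largest next to the solid end board and the smallest at the low end. Set each one down fully on the rack's rods, do not let a plate fall over or drop onto the worktop, and leave the dish-soap bottle standing where it is.

Things in the scene. Friction and masses are not known exactly. Their poses are not given: they have to be found in the camera images.
- plate_160_center (a point): Centre of the largest of four like round grey-blue stoneware plates: 160 mm across, 10 mm thick, 0.29 kg; stands on edge in any slot of the drainer, may lean a few degrees. y: its axle (square to its faces); x, z: in its plane. Centre / top of rim above worktop: 96 / 176 mm in the drainer, 100 / 180 mm when seated in the plate rack.
- plate_148_center (a point): Centre of the second largest of four like round grey-blue stoneware plates: 148 mm across, 10 mm thick, 0.25 kg; stands on edge in any slot of the drainer, may lean a few degrees. y: its axle (square to its faces); x, z: in its plane. Centre / top of rim above worktop: 89 / 163 mm in the drainer, 93 / 167 mm when seated in the plate rack.
- plate_136_center (a point): Centre of the second smallest of four like round grey-blue stoneware plates: 136 mm across, 10 mm thick, 0.21 kg; stands on edge in any slot of the drainer, may lean a few degrees. y: its axle (square to its faces); x, z: in its plane. Centre / top of rim above worktop: 82 / 150 mm in the drainer, 87 / 155 mm when seated in the plate rack.
- plate_124_center (a point): Centre of the smallest of four like round grey-blue stoneware plates: 124 mm across, 10 mm thick, 0.17 kg; stands on edge in any slot of the drainer, may lean a few degrees. y: its axle (square to its faces); x, z: in its plane. Centre / top of rim above worktop: 75 / 137 mm in the drainer, 80 / 142 mm when seated in the plate rack.
- drainer: White wire drainer in a grey tray, fixed, 176 (x) x 262 (y) mm; origin: middle, on the worktop. 4 slots along its y, at y = 75, 25, -25, -75 mm, 14 mm wide between round-topped wire arches 84 mm high. Plates stand on two rods at x = +-36 mm, faces along y, 50 mm apart: over a small plate, a wide gripper may strike a taller neighbour.
- plate_rack: Beech rack with steel arches, fixed, 150 (x) x 267 (y) mm, left or right of the drainer; origin: worktop, midway between its two rods (x = +-36 mm). Solid end board 120 mm high at y = 134. 4 slots, y = 75 (by the board), 25, -25, -75 mm, 14 mm wide between round-topped arches that guide plates in; arch tops fall from 108 mm by the board to 76 mm at the low end. Plate axles along y.
- dish_soap_mid (a point): Middle (65 mm up) of a loose turquoise dish-soap bottle, 29 x 48 x 130 mm, z up, standing on the worktop between the drainer and the plate rack; a bystander.
Things that resemble listed ones, but are neither listed nor needed, are in the scene too. Leave any yellow look-alike of the part that bears plate_124_center alone.

How it is judged (in metres and radians):
At the end, for the whole second after the job is handed in: Plates 160, 148, 136, 124 mm stand released and still in the rack's slots, in that order from the end board: centre within 12 mm across, 15 mm along the row, 8 mm of seated height; axle within 0.2 rad of the rack's y. Soap bottle upright (0.2 rad), within 30 mm of its start (x of plate_160_center in the frame of plate_rack between -0.012 and 0.012 m and y of plate_160_center in the frame of plate_rack between 0.06 and 0.09 m and z of plate_160_center in the frame of plate_rack between 0.0921 and 0.1081 m and angle between the y axis of each of plate_160_center, plate_148_center, plate_136_center, plate_124_center and the y axis of plate_rack, either way round below 0.2 rad and linear speed of each of plate_160, plate_148, plate_136, plate_124 below 0.02 m/s and contact force between the fingers and plate_160 below 0.1 N and x of plate_148_center in the frame of plate_rack between -0.012 and 0.012 m and y of plate_148_center in the frame of plate_rack between 0.01 and 0.04 m and z of plate_148_center in the frame of plate_rack between 0.0854 and 0.1014 m and contact force between the fingers and plate_148 below 0.1 N and x of plate_136_center in the frame of plate_rack between -0.012 and 0.012 m and y of plate_136_center in the frame of plate_rack between -0.04 and -0.01 m and z of plate_136_center in the frame of plate_rack between 0.0787 and 0.0947 m and contact force between the fingers and plate_136 below 0.1 N and x of plate_124_center in the frame of plate_rack between -0.012 and 0.012 m and y of plate_124_center in the frame of plate_rack between -0.09 and -0.06 m and z of plate_124_center in the frame of plate_rack between 0.0717 and 0.0877 m and contact force between the fingers and plate_124 below 0.1 N and distance of dish_soap_mid from where it was at the start of the episode below 0.03 m and angle between dish_soap_mid's own z axis and vertical below 0.2 rad); the robot touches nothing.
It fails at once if a plate has fallen over or dropped onto the worktop (its centre is below 55 mm) (height (world z) of any of plate_160_center, plate_148_center, plate_136_center, plate_124_center below 0.055 m).
It fails at once if the dish-soap bottle is shoved more than 30 mm or knocked over (distance of dish_soap_mid from where it was at the start of the episode above 0.03 m or angle between dish_soap_mid's own z axis and vertical above 0.5 rad).
It also fails if it takes over 125 s, if anything falls off the work surface, if the arm or the gripper's body presses on something with over 40 N, if the wrist force passes 120 N, or if a joint passes its speed limit or range.

## Working session

There is one attempt and no reset: what is moved stays moved. The work goes in short steps, Python scripts to look and compute and a tool call to move; the robot and the scene stay as the last step left them, time stands still between calls to the robot, and variables do not carry over. Pictures are saved under pics/ and viewed, and the job is handed in when it is done.

Besides the shell and the picture viewer there is one more tool, called after ">>>" by a JSON object that holds its "method" and its "body". play_rows: Moves the arm, as the interface text tells. Its arguments: {"type":"object","properties":{"targets":{"type":"string"},"force":{"type":"number"}},"required":["targets"]}

```bash
mkdir -p pics
cat > h.py <<'E'
import numpy as np, cv2
from rig import status, eyes, env
def grab(n,tag):
    s=status.observe(); d=eyes.get_image(n); cv2.imwrite(f'pics/{tag}.png',d['pixels'][:,:,::-1])
    np.savez(f'pics/{tag}.npz',**{k:v for k,v in d.items()},pos=s['position'],rot=s['tool_rot']); return d,s
def cloud(d,s=None):
    z=d['range_z']; h,w=z.shape; u,v=np.meshgrid(np.arange(w),np.arange(h)); K=d['mtx']
    P=np.stack([(u-K[0,2])/K[0,0]*z,-(v-K[1,2])/K[1,1]*z,-z,np.ones_like(z)],-1)
    if 'world_to_cam' in d: T=np.linalg.inv(d['world_to_cam'])
    else:
        T=np.eye(4);T[:3,:3]=np.array(s['tool_rot']).reshape(3,3);T[:3,3]=s['position'];T=T@d['T_tool_cam']
    W=(P@T.T)[...,:3]; W[z==0]=np.nan; return W
E
python3 - <<'E'
from h import *
for n in ['scene','top','wrist']:
    d,s=grab(n,n+'0')
    print(n,d['mtx'].tolist())
print(s)
E
```

```text
scene [[403.11671268259227, 0.0, 252.35563388955427], [0.0, 403.11671268259227, 197.51712958030643], [0.0, 0.0, 1.0]]
top [[400.9209418467396, 0.0, 263.5337983316911], [0.0, 400.9209418467396, 192.55548960930506], [0.0, 0.0, 1.0]]
wrist [[285.3167556206562, 0.0, 254.04955637028297], [0.0, 285.3167556206562, 187.86717026827046], [0.0, 0.0, 1.0]]
{'time_s': 0.1, 'q': array([ 6.12296780e+01,  2.18365829e+01,  7.43783924e+01,  1.29971440e-03,
        8.38580299e+01, -1.23366651e+01]), 'qvel': array([-0.06005379, -0.16928689, -0.15055649, -0.06271315, -0.06698085,
       -0.04709569]), 'joint_efforts': array([ 3.24360139e-03, -4.49220765e+01, -2.31654918e+01, -2.52066802e-04,
        3.75823452e-03, -9.06447099e-06]), 'position': array([0.15547651, 0.52730074, 0.23079053]), 'tool_rot': array([[-9.59147171e-01,  2.82906881e-01, -6.33033022e-04],
       [ 2.82907436e-01,  9.59146579e-01, -1.10603616e-03],
       [ 2.94266216e-04, -1.23994120e-03, -9.99999188e-01]]), 'ft_force': array([ 0.17680183, -0.29400075, -1.13476787]), 'wrist_torque': array([ 0.02759592, -0.04412748, -0.05248599]), 'grip_width': 0.08550572521965012}
```

View pics/scene0.png

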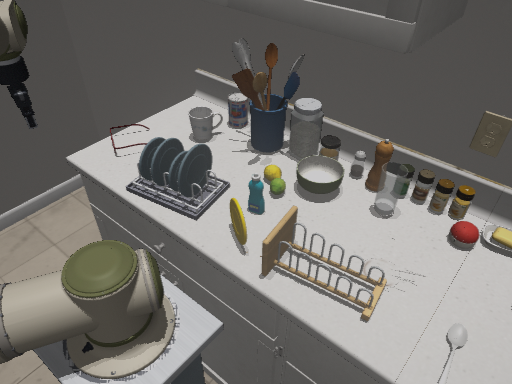

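View pics/top0.png

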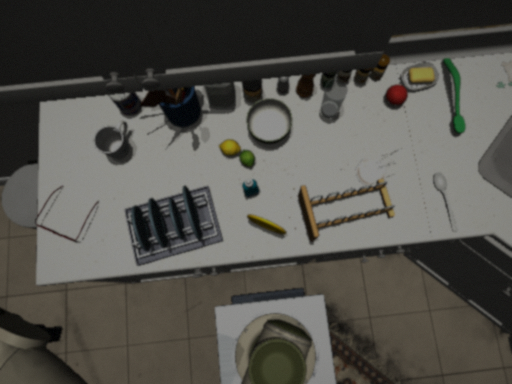

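View pics/wrist0.png

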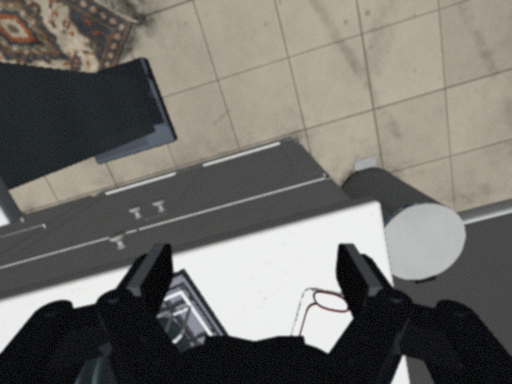

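Scene view: drainer with 4 plates at (178,172), soap bottle (257,193), yellow look-alike plate (238,220), and the rack at (325,260) with its solid board at the drainer side. In the top view the drainer is at (173,224), the bottle at (250,188) and the rack at (348,208). Next I measure them from the range data.

Run:
```python
from h import *
def load(t):
    f=np.load(f'pics/{t}.npz'); return {k:f[k] for k in f}
d=load('top0'); W=cloud(d)
sc=load('scene0'); WS=cloud(sc)
print(np.linalg.inv(d['world_to_cam'])[:3,3],np.linalg.inv(sc['world_to_cam'])[:3,3])
for v,u in [(224,173),(188,250),(225,267),(208,348),(212,309),(199,387),(250,100)]: print(u,v,W[v,u].round(3))
# height map orthographic from both
def ortho(Ws,px,x0,x1,y0,y1,s):
    H=np.full((int((x1-x0)/s),int((y1-y0)/s)),0.)
    for w in Ws:
        p=w.reshape(-1,3);p=p[~np.isnan(p[:,0])]
        i=((x1-p[:,0])/s).astype(int);j=((y1-p[:,1])/s).astype(int)
        m=(i>=0)&(i<H.shape[0])&(j>=0)&(j<H.shape[1])
        np.maximum.at(H,(i[m],j[m]),p[m,2])
    return H
H=ortho([W,WS],None,.2,.8,-.5,.6,.002)
cv2.imwrite('pics/ortho0.png',cv2.resize(np.clip(H/.2*255,0,255).astype(np.uint8),None,fx=1.4,fy=1.4,interpolation=0))
for n,m in [('top0',(110,175,115,130)),('top0',(290,170,115,80)),('scene0',(120,125,120,90)),('scene0',(250,200,150,120))]:
    im=cv2.imread(f'pics/{n}.png');x,y,w,h=m
    cv2.imwrite(f'pics/crop_{n}_{x}.png',cv2.convertScaleAbs(cv2.resize(im[y:y+h,x:x+w],None,fx=5,fy=5,interpolation=cv2.INTER_CUBIC),alpha=1.8))
```

```text
[0.1828771  0.00711094 1.20423266] [-0.18894189 -0.52014506  0.78486368]
173 224 [0.379 0.235 0.131]
250 188 [0.465 0.018 0.095]
267 225 [ 0.356 -0.019  0.075]
348 208 [ 0.393 -0.272  0.001]
309 212 [ 0.373 -0.136  0.119]
387 199 [ 0.403 -0.388  0.023]
100 250 [ 0.349  0.485 -0.002]
```

```bash
cd pics
python3 - <<'E'
import cv2,numpy as np
a=cv2.imread('crop_top0_110.png');b=cv2.imread('crop_scene0_120.png')
print(a.shape,b.shape)
E
ls
```

```text
(650, 575, 3) (450, 600, 3)
crop_scene0_120.png
crop_scene0_250.png
crop_top0_110.png
crop_top0_290.png
ortho0.png
scene0.npz
scene0.png
top0.npz
top0.png
wrist0.npz
wrist0.png
```

View pics/ortho0.png

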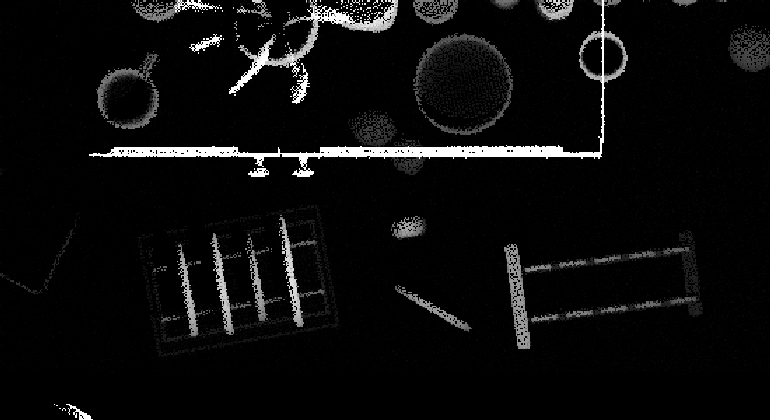

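View pics/crop_top0_110.png

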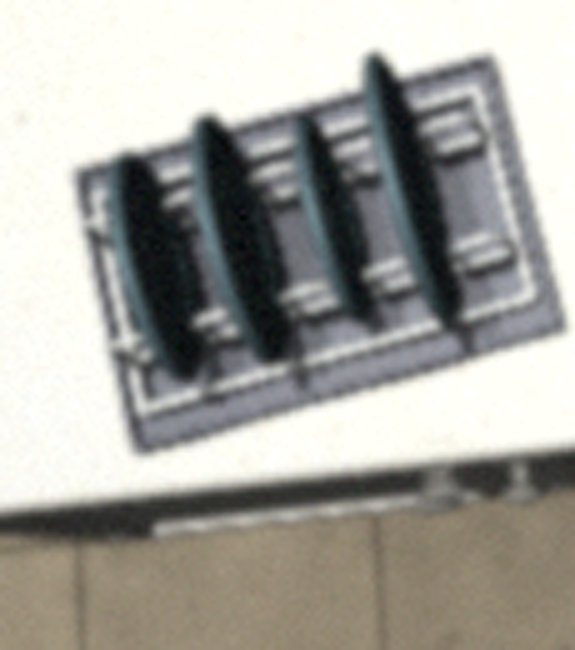

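View pics/crop_scene0_120.png

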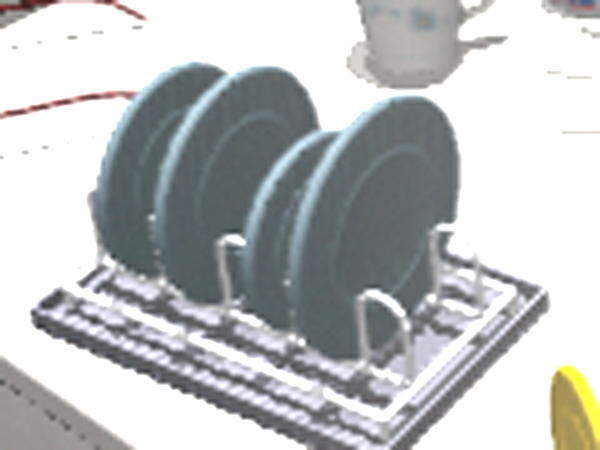

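View pics/crop_scene0_250.png

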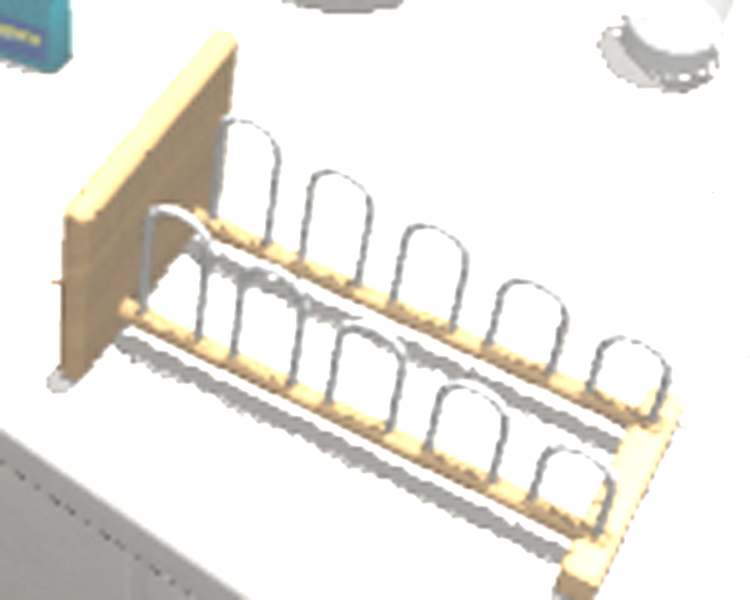

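View pics/crop_top0_290.png

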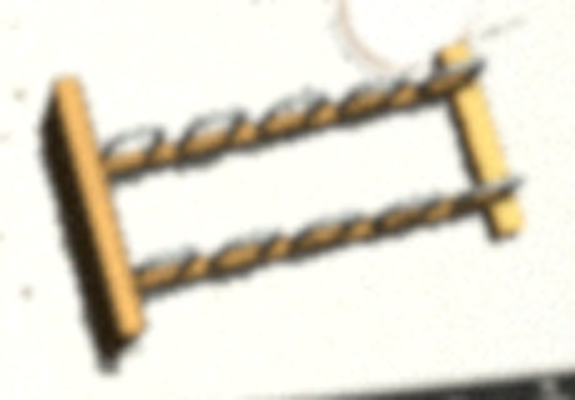

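```bash
cat > m.py <<'E'
from h import *
def load(t):
    f=np.load(f'pics/{t}.npz'); return {k:f[k] for k in f}
def pts(tags,sel):
    out=[]
    for t in tags:
        d=load(t); W=cloud(d,dict(position=d['pos'],tool_rot=d['rot'])); hsv=cv2.cvtColor(d['pixels'],cv2.COLOR_RGB2HSV)
        m=sel(W,hsv)&~np.isnan(W[...,0]); out.append(W[m])
    return out
E
python3 - <<'E'
from m import *
# rack
for tag in ['top0','scene0']:
    P=pts([tag],lambda W,h:(W[...,0]>.25)&(W[...,0]<.55)&(W[...,1]<-.1)&(W[...,1]>-.45)&(W[...,2]>.006)&(W[...,2]<.13)&(h[...,0]>8)&(h[...,0]<25)&(h[...,1]>90))[0]
    top=P[P[:,2]>.1]; rod=P[(P[:,2]>.006)&(P[:,2]<.06)]
    r=cv2.minAreaRect(top[:,:2].astype(np.float32)); print(tag,'board',len(top),r,np.percentile(top[:,2],[5,50,95]), top.mean(0))
    low=P[(P[:,1]<-.36)]; r=cv2.minAreaRect(low[:,:2].astype(np.float32)); print('low',r, np.percentile(low[:,2],[5,50,95]))
    rod=rod[(rod[:,1]>-.37)&(rod[:,1]<-.17)]
    print('rodz',np.percentile(rod[:,2],[5,50,95]))
    # split two rods
    lab=cv2.kmeans((rod[:,0]-0.0-rod[:,1]*0.13).astype(np.float32)[:,None],2,None,(3,50,1e-6),5,0)[1].ravel()
    for k in (0,1):
        q=rod[lab==k]; c=np.polyfit(q[:,1],q[:,0],1); print('rod',len(q),c,np.degrees(np.arctan(c[0])),'x at y=-.27',np.polyval(c,-.27), np.std(q[:,0]-np.polyval(c,q[:,1])))
# plates
for tag in ['top0','scene0']:
    P=pts([tag],lambda W,h:(W[...,0]>.25)&(W[...,0]<.55)&(W[...,1]>.1)&(W[...,1]<.42)&(W[...,2]>.09)&(h[...,1]>40)&(h[...,0]>80)&(h[...,0]<110))[0]
    a=np.radians(8); 
    # along-row coordinate
    print(tag,len(P))
    np.save(f'pics/pl_{tag}.npy',P)
    hh,e=np.histogram(P[:,1]+ .12*(P[:,0]-.38),bins=np.arange(.1,.42,.005)); print(list(zip(e.round(3),hh)))
E
```

```text
top0 board 319 ((0.37575167417526245, -0.13844195008277893), (0.14611631631851196, 0.016150321811437607), 7.476740837097168) [0.10692391 0.11926556 0.12268903] [ 0.37385298 -0.13707194  0.1179581 ]
low ((0.4075537919998169, -0.3761254847049713), (0.11622591316699982, 0.036505624651908875), 5.569430351257324) [0.01775517 0.02466289 0.02960842]
rodz [0.02291418 0.02745968 0.03714622]
rod 181 [-0.12372491  0.32337176] -7.053071620877358 x at y=-.27 0.35677748902033213 0.002435663920568226
rod 196 [-0.13345848  0.39329755] -7.60168844212444 x at y=-.27 0.4293313431779505 0.0024829631196872323
scene0 board 247 ((0.37671977281570435, -0.14014241099357605), (0.14408491551876068, 0.01329982839524746), 7.628276824951172) [0.11684593 0.11941994 0.12158421] [ 0.37216496 -0.14106001  0.11935094]
low ((0.4058140218257904, -0.3777798116207123), (0.11249794065952301, 0.03508080914616585), 6.976319789886475) [0.0213228  0.02405243 0.02797828]
rodz [0.02384525 0.02718854 0.02989369]
rod 93 [-0.13260637  0.39343678] -7.553715210169187 x at y=-.27 0.4292404974391131 0.0018727966730810294
rod 135 [-0.12
[... 3669 characters left out ...]
loat64(0.31), np.int64(6)), (np.float64(0.315), np.int64(23)), (np.float64(0.32), np.int64(16)), (np.float64(0.325), np.int64(15)), (np.float64(0.33), np.int64(13)), (np.float64(0.335), np.int64(5)), (np.float64(0.34), np.int64(0)), (np.float64(0.345), np.int64(1)), (np.float64(0.35), np.int64(0)), (np.float64(0.355), np.int64(0)), (np.float64(0.36), np.int64(0)), (np.float64(0.365), np.int64(0)), (np.float64(0.37), np.int64(0)), (np.float64(0.375), np.int64(0)), (np.float64(0.38), np.int64(0)), (np.float64(0.385), np.int64(0)), (np.float64(0.39), np.int64(0)), (np.float64(0.395), np.int64(0)), (np.float64(0.4), np.int64(0)), (np.float64(0.405), np.int64(0)), (np.float64(0.41), np.int64(0))]
```

Run:
```python
from m import *
P=np.vstack([np.load('pics/pl_top0.npy'),np.load('pics/pl_scene0.npy')])
k=P[:,1]+.12*(P[:,0]-.38)
for lo,hi in [(.16,.211),(.211,.259),(.259,.305),(.305,.36)]:
    q=P[(k>lo)&(k<hi)]
    # rim outer edge: highest points
    c=q.mean(0); u,s,vt=np.linalg.svd(q-c); n=vt[2]; n*=np.sign(n[1])
    print('n',len(q),c.round(3),'normal',n.round(3),'yaw',np.degrees(np.arctan2(-n[0],n[1])).round(1),'tilt',np.degrees(np.arcsin(n[2])).round(1),'rms',(s[2]/np.sqrt(len(q))).round(4),'topz',np.percentile(q[:,2],[95,98,100]).round(3))
    t=np.cross(n,[0,0,1]);t/=np.linalg.norm(t)
    a=(q-c)@t; lo2,hi2=np.percentile(a,[1,99]); print('  ext',hi2-lo2, 'mid',(c+t*(lo2+hi2)/2).round(3))
    topq=q[q[:,2]>np.percentile(q[:,2],85)]; print('  topmean',topq.mean(0).round(4))
# rack arches
yr=np.array([-.1288,.9917]);xr=np.array([.9917,.1288])
for tag in ['top0','scene0']:
    A=pts([tag],lambda W,h:(W[...,0]>.25)&(W[...,0]<.55)&(W[...,1]<-.1)&(W[...,1]>-.45)&(W[...,2]>.045)&(W[...,2]<.13)&(h[...,1]<90))[0]
    v=A[:,:2]@yr; w=A[:,:2]@xr
    print(tag,len(A))
    hh,e=np.histogram(v,bins=np.arange(-.46,-.16,.006)); print([(round(float(a),3),int(b)) for a,b in zip(e,hh)])
    hh,e=np.histogram(w,bins=np.arange(.28,.46,.006)); print([(round(float(a),3),int(b)) for a,b in zip(e,hh)])
c=np.array([.393,-.27]);print('centre coords',c@xr,'board',np.array([.3762,-.1395])@yr,'low',np.array([.4067,-.377])@yr)
B=pts(['top0','scene0'],lambda W,h:(W[...,0]>.4)&(W[...,0]<.5)&(W[...,1]<.06)&(W[...,1]>-.02)&(W[...,2]>.02)&(W[...,2]<.16)&(h[...,0]>80)&(h[...,0]<110)&(h[...,1]>90))
for b in B: print('bottle',b.mean(0),b.min(0),b.max(0))
Y=pts(['top0','scene0'],lambda W,h:(W[...,0]>.25)&(W[...,0]<.5)&(W[...,1]<.06)&(W[...,1]>-.1)&(W[...,2]>.02)&(W[...,2]<.2)&(h[...,0]>20)&(h[...,0]<35)&(h[...,1]>120))
for b in Y: print('yel',b.mean(0),b.min(0),b.max(0))
```

```text
n 332 [0.395 0.183 0.15 ] normal [-0.16   0.986 -0.05 ] yaw 9.2 tilt -2.9 rms 0.0022 topz [0.174 0.175 0.178]
  ext 0.1306572412054256 mid [0.404 0.184 0.15 ]
  topmean [0.413  0.1869 0.174 ]
n 247 [0.393 0.233 0.121] normal [-0.155  0.986 -0.066] yaw 8.9 tilt -3.8 rms 0.0023 topz [0.137 0.138 0.14 ]
  ext 0.10688691068313219 mid [0.402 0.234 0.121]
  topmean [0.4007 0.2355 0.1363]
n 365 [0.38  0.281 0.138] normal [-0.154  0.987 -0.048] yaw 8.8 tilt -2.7 rms 0.0021 topz [0.162 0.163 0.166]
  ext 0.12546736763813804 mid [0.388 0.282 0.138]
  topmean [0.3938 0.285  0.1613]
n 321 [0.374 0.33  0.128] normal [-0.16   0.986 -0.047] yaw 9.2 tilt -2.7 rms 0.002 topz [0.149 0.151 0.152]
  ext 0.11494662671787283 mid [0.381 0.332 0.128]
  topmean [0.3851 0.3332 0.1487]
top0 332
[(-0.46, 0), (-0.454, 0), (-0.448, 0), (-0.442, 0), (-0.436, 9), (-0.43, 8), (-0.424, 5), (-0.418, 9), (-0.412, 11), (-0.406, 11), (-0.4, 0), (-0.394, 0), (-0.388, 8), (-0.382, 5), (-0.376, 8), (-0.37, 7), (-0.364, 11), (-0.358, 12), (-0.352, 3), (-0.346, 0), (-0.34, 3), (-0.334, 13), (-0.328, 6), (-0.322, 8), (-0.316, 
[... 1555 characters left out ...]
4, 20), (0.37, 23), (0.376, 26), (0.382, 22), (0.388, 369), (0.394, 54), (0.4, 20), (0.406, 22), (0.412, 13), (0.418, 11), (0.424, 17), (0.43, 1), (0.436, 0), (0.442, 0), (0.448, 0)]
centre coords 0.3549621 board -0.18679671 low -0.42625386
bottle [0.46652963 0.01702051 0.07257927] [ 0.45957597 -0.00213867  0.02357729] [0.48305771 0.0375637  0.10690426]
bottle [0.46960089 0.01081586 0.07016747] [ 0.46130233 -0.00791227  0.02112269] [0.48636027 0.03661095 0.10835117]
yel [ 0.35827895 -0.01607118  0.08725213] [ 0.33001344 -0.0637474   0.02040937] [0.38861597 0.03212649 0.12538316]
yel [ 0.3531901  -0.02574948  0.08497061] [ 0.32725526 -0.06963932  0.02122767] [0.38572457 0.03185565 0.12466879]
```

Run:
```python
from m import *
from scipy.spatial import ConvexHull
from scipy.optimize import least_squares
P=np.vstack([np.load('pics/pl_top0.npy'),np.load('pics/pl_scene0.npy')])
k=P[:,1]+.12*(P[:,0]-.38)
a=np.radians(9.0); n=np.array([-np.sin(a),np.cos(a)]); t=np.array([np.cos(a),np.sin(a)])
for nm,lo,hi,r in [('A',.16,.211,.08),('B',.211,.259,.062),('C',.259,.305,.074),('D',.305,.36,.068)]:
    q=P[(k>lo)&(k<hi)]; Q=np.c_[q[:,:2]@t,q[:,2]]; H=Q[ConvexHull(Q).vertices]; H=H[H[:,1]>.1]
    f=least_squares(lambda c:np.hypot(H[:,0]-c[0],H[:,1]-(r+.016))-r-c[1],[Q[:,0].mean(),0],loss='soft_l1',f_scale=.002)
    tz=q[q[:,2]>q[:,2].max()-.02]; v=tz[:,:2]@n
    print(nm,'t',f.x.round(4),'resid',np.abs(f.fun).mean().round(4),'n-range near top',np.percentile(v,[2,50,98]).round(4), 'world top', (t*f.x[0]+n*np.mean(np.percentile(v,[2,98]))).round(4))
T=pts(['top0'],lambda W,h:(W[...,0]>.25)&(W[...,0]<.55)&(W[...,1]>.05)&(W[...,1]<.45)&(W[...,2]>-.005)&(W[...,2]<.03)&(h[...,2]<100))
r=T[0][:,:2].astype(np.float32); rr=cv2.minAreaRect(r); print(rr, np.array(rr[0])@t, np.array(rr[0])@n)
im=load('top0')['pixels']; print(im[236,122:160:4].tolist())
```

```text
A t [0.4368 0.0006] resid 0.003 n-range near top [0.1159 0.1192 0.1243] world top [0.4126 0.187 ]
B t [ 0.435  -0.0006] resid 0.0006 n-range near top [0.1656 0.1691 0.174 ] world top [0.4031 0.2358]
C t [0.4347 0.0011] resid 0.0012 n-range near top [0.2157 0.2192 0.2241] world top [0.395  0.2852]
D t [ 0.433  -0.0005] resid 0.001 n-range near top [0.2646 0.2684 0.273 ] world top [0.3856 0.3332]
((0.3875828981399536, 0.2469596117734909), (0.3741677403450012, 0.24569161236286163), 89.95085906982422) 0.42144410426123424 0.18328780581731274
[[141, 140, 136], [141, 141, 136], [95, 95, 97], [107, 108, 107], [39, 47, 51], [10, 10, 13], [8, 13, 14], [25, 27, 27], [72, 73, 75], [24, 30, 33]]
```

```bash
cat > go.py <<'E'
import sys,numpy as np
from rig import status
s=status.observe(); R=np.array(s['tool_rot']).reshape(3,3); p=np.array(s['position'])
yaw=np.degrees(np.arctan2(-R[0,1],R[1,1]))
print('t %.1f'%s['time_s'],'pos',p.round(4),'yaw %.2f'%yaw,'grip %.4f'%s['grip_width'],'F',np.round(s['ft_force'],1))
a=sys.argv[1:]
while len(a)>=3:
    tgt=np.array(list(map(float,a[:3]))); print('->',tgt,'tool shift',(R.T@(tgt-p)).round(4), 'turn(rad) %.3f'%(-np.radians(float(a[3])-yaw))); a=a[4:]
E
python3 go.py .2 .4 .26 9.5 .4126 .187 .25 9.5 .4126 .187 .142 9.5
```

```text
t 0.1 pos [0.1555 0.5273 0.2309] yaw -16.43 grip 0.0855 F [-0.1  0.4 -0.1]
-> [0.2  0.4  0.26] tool shift [-0.0787 -0.1096 -0.029 ] turn(rad) -0.453
-> [0.4126 0.187  0.25  ] tool shift [-0.3429 -0.2537 -0.019 ] turn(rad) -0.453
-> [0.4126 0.187  0.142 ] tool shift [-0.3429 -0.2536  0.089 ] turn(rad) -0.453
```

>>> {"method": "play_rows", "body": {"targets": "-0.035 -0.025 -0.05 -0.1 0.55; -0.07 -0.05 -0.06 -0.2 0.55; -0.105 -0.075 -0.06 -0.3 0.55; -0.14 -0.10 -0.06 -0.4 0.55; -0.175 -0.125 -0.06 -0.453 0.55", "force": 40}}

```text
time_s: 0.65
position: [0.2888, 0.3565, 0.2914]
tool_rot: [[-0.986, -0.169, 0.0], [-0.169, 0.986, 0.0], [-0.0, 0.0, -1.0]]
ft_force: [0.5, 0.4, -0.1]
grip_width: 0.0381
```

```bash
python3 go.py .4126 .187 .26 9.5
```

```text
t 0.7 pos [0.2888 0.3565 0.2914] yaw 9.73 grip 0.0381 F [ 0.5  0.4 -0.1]
-> [0.4126 0.187  0.26  ] tool shift [-0.0934 -0.188   0.0314] turn(rad) 0.004
```

Now above plate A, then look with the wrist camera.

>>> {"method": "play_rows", "body": {"targets": "-0.02 -0.04 0.005 0.004 0.55; -0.04 -0.08 0.015 0.004 0.55; -0.06 -0.12 0.02 0.004 0.55; -0.08 -0.16 0.03 0.004 0.55; -0.0934 -0.188 0.0314 0.004 0.55"}}

```text
time_s: 1.15
position: [0.4121, 0.1859, 0.2588]
tool_rot: [[-0.987, -0.16, -0.002], [-0.16, 0.987, -0.001], [0.002, -0.0, -1.0]]
ft_force: [0.5, 0.6, 0.7]
grip_width: 0.0385
```

```bash
python3 go.py .4126 .187 .16 9.5 .4126 .187 .142 9.5
python3 - <<'E'
from m import *
d,s=grab('wrist','w1')
W=cloud(d,s); print(W[100:384:40,60:500:60,2].round(2))
E
```

```text
t 1.1 pos [0.4121 0.1859 0.2588] yaw 9.20 grip 0.0385 F [0.5 0.6 0.7]
-> [0.4126 0.187  0.16  ] tool shift [-0.0009  0.0011  0.0988] turn(rad) -0.005
-> [0.4126 0.187  0.142 ] tool shift [-0.001   0.0011  0.1168] turn(rad) -0.005
[[ 0.12  0.02 -0.    0.    0.    0.    0.   -0.  ]
 [-0.   -0.    0.    0.01  0.1   0.14  0.14 -0.  ]
 [-0.    0.05  0.    0.02  0.11   nan  0.15 -0.  ]
 [ 0.   -0.    0.   -0.   -0.    0.16 -0.   -0.  ]
 [ 0.    0.05  0.    0.    0.29 -0.   -0.    0.  ]
 [ 0.02  0.32  0.32  0.    0.3   0.31 -0.    0.  ]
 [ 0.34  0.32  0.34  0.33  0.34  0.32  0.33 -0.  ]
 [ 0.35  0.33  0.35  0.35  0.35 -0.    0.34  0.35]]
```

View pics/w1.png

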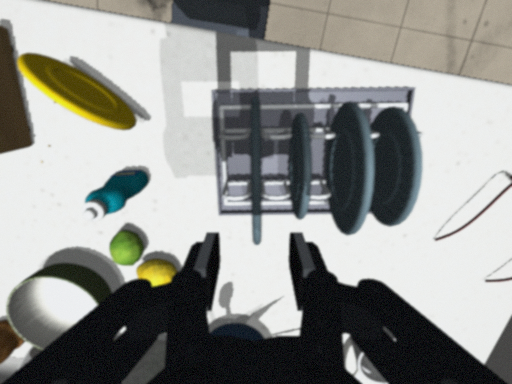

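```bash
cat > wp.py <<'E'
from m import *
import sys
tag=sys.argv[1]; yaw=float(sys.argv[2])
a=np.radians(yaw); n=np.array([-np.sin(a),np.cos(a)]); t=np.array([np.cos(a),np.sin(a)])
P=pts([tag],lambda W,h:(W[...,0]>.25)&(W[...,0]<.55)&(W[...,1]>.1)&(W[...,1]<.42)&(W[...,2]>.03)&(W[...,2]<.2)&(h[...,1]>40)&(h[...,0]>80)&(h[...,0]<115))[0]
np.save('pics/pl_w.npy',P)
for lo,hi in [(.09,.145),(.145,.192),(.192,.243),(.243,.3)]:
    v=P[:,:2]@n; q=P[(v>lo)&(v<hi)]
    if len(q)<20: continue
    zt=np.percentile(q[:,2],99); e=q[q[:,2]>zt-.012]; vv=e[:,:2]@n; tt=e[:,:2]@t
    c=np.polyfit(tt,vv,1)
    mid=t*(tt.min()+tt.max())/2+n*np.mean(np.percentile(vv,[3,97]))
    print(len(q),'ztop %.3f'%zt,'t',tt.min().round(4),tt.max().round(4),'n',np.percentile(vv,[3,50,97]).round(4),'yaw err deg',np.degrees(np.arctan(-c[0])).round(2)*-1,'top mid',mid.round(4))
E
python3 wp.py w1 9.0
```

```text
1086 ztop 0.176 t 0.3957 0.4784 n [0.1177 0.1212 0.1244] yaw err deg 0.61 top mid [0.4127 0.188 ]
1601 ztop 0.137 t 0.4001 0.473 n [0.1678 0.1705 0.174 ] yaw err deg 0.84 top mid [0.4044 0.2371]
4423 ztop 0.163 t 0.3933 0.4755 n [0.2175 0.2201 0.2254] yaw err deg -0.38 top mid [0.3944 0.2867]
4077 ztop 0.149 t 0.3949 0.4725 n [0.2673 0.2689 0.272 ] yaw err deg 0.84 top mid [0.3862 0.3342]
```

>>> {"method": "play_rows", "body": {"targets": "-0.001 0.002 0.03 0 0.55; -0.001 0.002 0.06 0 0.55; -0.001 0.002 0.085 0 0.55; -0.001 0.002 0.105 0 0.55; -0.001 0.002 0.115 0 0.55"}}

```text
time_s: 1.7
position: [0.4112, 0.1902, 0.1434]
tool_rot: [[-0.987, -0.162, -0.003], [-0.162, 0.987, -0.0], [0.003, -0.0, -1.0]]
ft_force: [0.5, -0.5, 0.9]
grip_width: 0.0382
```

>>> {"method": "play_rows", "body": {"targets": "0 0 0 0 0.7; 0 0 0 0 0.9; 0 0 0 0 1; 0 0 0 0 1; 0 0 0 0 1", "force": 40}}

```text
time_s: 2.2
position: [0.4124, 0.1904, 0.1457]
tool_rot: [[-0.987, -0.161, 0.002], [-0.161, 0.987, 0.0], [-0.002, 0.0, -1.0]]
ft_force: [0.1, -0.4, 4.4]
grip_width: 0.0096
```

```bash
python3 go.py .4127 .1878 .32 9
python3 - <<'E'
from m import *
grab('wrist','w2')
E
```

```text
t 2.2 pos [0.4124 0.1904 0.1457] yaw 9.29 grip 0.0096 F [ 0.1 -0.4  4.4]
-> [0.4127 0.1878 0.32  ] tool shift [-0.0002 -0.0026 -0.1743] turn(rad) 0.005
```

View pics/w2.png

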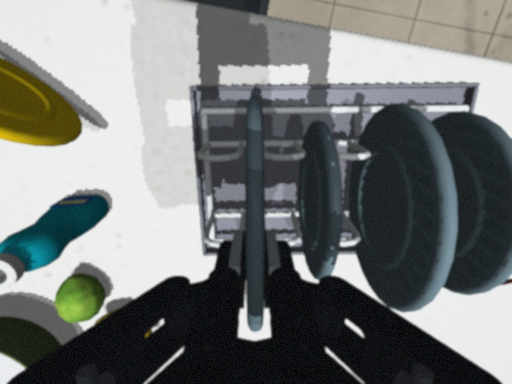

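>>> {"method": "play_rows", "body": {"targets": "0 0 -0.02 0 1; 0 0 -0.05 0 1; 0 0 -0.09 0 1; 0 0 -0.13 0 1; 0 0 -0.175 0 1"}}

```text
time_s: 2.75
position: [0.4111, 0.1902, 0.3207]
tool_rot: [[-0.987, -0.162, -0.003], [-0.162, 0.987, -0.0], [0.003, 0.0, -1.0]]
ft_force: [0.5, 0.7, -3.1]
grip_width: 0.0095
```

```bash
python3 go.py .3838 -.1987 .32 7.4;  python3 - <<'E'
from m import *
grab('wrist','w3');grab('scene','s3')
E
```

```text
t 2.8 pos [0.4111 0.1902 0.3207] yaw 9.30 grip 0.0095 F [ 0.5  0.7 -3.1]
-> [ 0.3838 -0.1987  0.32  ] tool shift [ 0.0897 -0.3794  0.0009] turn(rad) 0.033
```

View pics/w3.png

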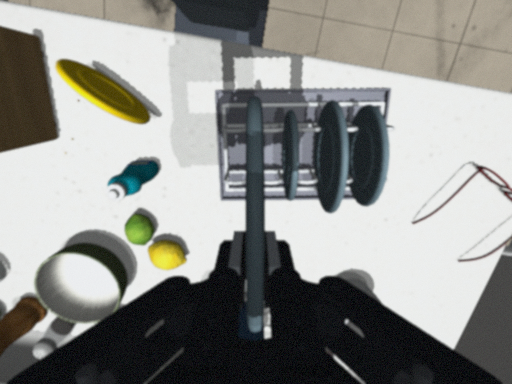

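View pics/s3.png

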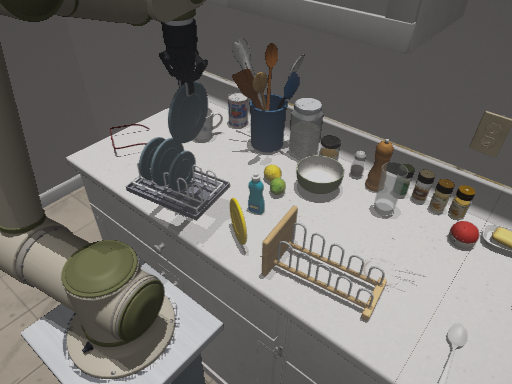

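```bash
cat > held.py <<'E'
from m import *
import sys
tag,r=sys.argv[1],float(sys.argv[2])
from scipy.spatial import ConvexHull
from scipy.optimize import least_squares
d=load(tag); z=d['range_z']; W=cloud(d,dict(position=d['pos'],tool_rot=d['rot'])); L=(W-d['pos'])@d['rot'] # tool coords
hsv=cv2.cvtColor(d['pixels'],cv2.COLOR_RGB2HSV)
m=(np.abs(L[...,1])<.03)&(L[...,2]>.0)&(L[...,2]<.2)&(np.abs(L[...,0])<.1)&(hsv[...,1]>40)&(hsv[...,0]>80)&(hsv[...,0]<115)
q=L[m]; print(len(q),'x',np.percentile(q[:,0],[1,99]).round(4),'y',np.percentile(q[:,1],[2,50,98]).round(4),'z',np.percentile(q[:,2],[1,99]).round(4))
# rim points seen by camera: fit circle of known radius in x,z
f=least_squares(lambda c:np.hypot(q[:,0]-c[0],q[:,2]-c[1])-r,[0,r-.034],loss='soft_l1',f_scale=.002)
print('centre in tool x,z',f.x.round(4),'resid',np.median(np.abs(f.fun)).round(4))
c=np.polyfit(q[:,2],q[:,1],1); print('lean dy/dz',c.round(4), 'yaw', np.polyfit(q[:,0],q[:,1],1).round(4))
E
python3 held.py w3 .08
```

```text
568 x [0.0587 0.0785] y [-0.0036  0.0005  0.0048] z [0.0003 0.0434]
centre in tool x,z [-0.0013  0.0508] resid 0.0006
lean dy/dz [-0.0061  0.0005] yaw [ 0.031  -0.0017]
```

>>> {"method": "play_rows", "body": {"targets": "0.006 -0.025 0 0.01 1; 0.014 -0.06 0 0.02 1; 0.023 -0.1 0 0.033 1; 0.033 -0.14 0 0.033 1; 0.042 -0.18 0 0.033 1"}}

```text
time_s: 3.35
position: [0.3986, 0.0046, 0.3188]
tool_rot: [[-0.992, -0.129, -0.002], [-0.129, 0.992, 0.001], [0.002, 0.001, -1.0]]
ft_force: [0.1, -0.8, -3.0]
grip_width: 0.0092
```

>>> {"method": "play_rows", "body": {"targets": "0.01 -0.04 0 0 1; 0.019 -0.08 0 0 1; 0.0285 -0.12 0 0 1; 0.038 -0.16 0 0 1; 0.0445 -0.19 0 0 1"}}

```text
time_s: 3.85
position: [0.379, -0.1902, 0.3186]
tool_rot: [[-0.992, -0.127, -0.002], [-0.127, 0.992, 0.001], [0.002, 0.002, -1.0]]
ft_force: [0.4, -0.0, -3.5]
grip_width: 0.009
```

```bash
python3 go.py .3838 -.1987 .32 7.4 .3838 -.1987 .154 7.4;  python3 - <<'E'
from m import *
grab('wrist','w4')
E
python3 held.py w4 .08
```

```text
t 3.9 pos [ 0.379  -0.1902  0.3186] yaw 7.32 grip 0.0090 F [ 0.4 -0.  -3.5]
-> [ 0.3838 -0.1987  0.32  ] tool shift [-0.0037 -0.0091 -0.0014] turn(rad) -0.001
-> [ 0.3838 -0.1987  0.154 ] tool shift [-0.0039 -0.0094  0.1646] turn(rad) -0.001
479 x [0.0599 0.0781] y [-0.003   0.0005  0.0043] z [0.0002 0.036 ]
centre in tool x,z [-0.0009  0.0507] resid 0.0005
lean dy/dz [-0.0058  0.0007] yaw [0.0063 0.0002]
```

View pics/w4.png

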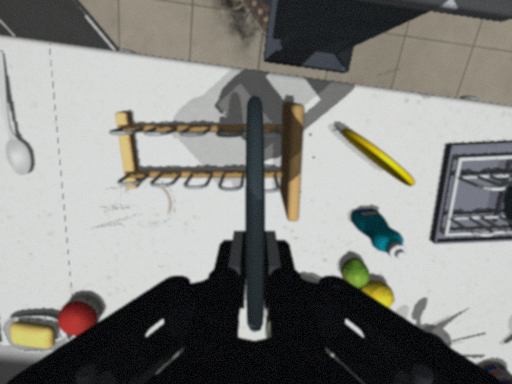

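```bash
cat > rk.py <<'E'
from m import *
import sys
tag=sys.argv[1]
yr=np.array([-.1288,.9917]);xr=np.array([.9917,.1288])
A=pts([tag],lambda W,h:(W[...,0]>.25)&(W[...,0]<.55)&(W[...,1]<-.1)&(W[...,1]>-.46)&(W[...,2]>.045)&(W[...,2]<.118)&(h[...,1]<90))[0]
w=A[:,:2]@xr; v=A[:,:2]@yr
for w0 in (.319,.391):
    m=np.abs(w-w0)<.012; hh,e=np.histogram(v[m],bins=np.arange(-.45,-.17,.004)); print(w0,w[m].mean().round(4),[(round(float(a),3),int(b)) for a,b in zip(e,hh)])
    q=A[m]; print('slope',np.polyfit(q[:,1],q[:,0],1))
P=pts([tag],lambda W,h:(W[...,0]>.25)&(W[...,0]<.5)&(W[...,1]<-.1)&(W[...,1]>-.2)&(W[...,2]>.11)&(W[...,2]<.13)&(h[...,0]>8)&(h[...,0]<25)&(h[...,1]>90))[0]
r=P[:,:2]; print('board',len(P),np.percentile(r@yr,[2,50,98]).round(4),np.percentile(r@xr,[1,99]).round(4),P[:,2].mean())
E
python3 rk.py w4
```

```text
0.319 0.3204 [(-0.45, 0), (-0.446, 0), (-0.442, 0), (-0.438, 1), (-0.434, 19), (-0.43, 7), (-0.426, 9), (-0.422, 11), (-0.418, 13), (-0.414, 15), (-0.41, 13), (-0.406, 18), (-0.402, 21), (-0.398, 0), (-0.394, 0), (-0.39, 0), (-0.386, 6), (-0.382, 20), (-0.378, 9), (-0.374, 9), (-0.37, 12), (-0.366, 13), (-0.362, 12), (-0.358, 16), (-0.354, 32), (-0.35, 0), (-0.346, 0), (-0.342, 0), (-0.338, 2), (-0.334, 23), (-0.33, 9), (-0.326, 12), (-0.322, 10), (-0.318, 13), (-0.314, 12), (-0.31, 13), (-0.306, 21), (-0.302, 15), (-0.298, 0), (-0.294, 0), (-0.29, 0), (-0.286, 17), (-0.282, 17), (-0.278, 12), (-0.274, 12), (-0.27, 11), (-0.266, 15), (-0.262, 13), (-0.258, 15), (-0.254, 22), (-0.25, 0), (-0.246, 0), (-0.242, 0), (-0.238, 0), (-0.234, 0), (-0.23, 0), (-0.226, 8), (-0.222, 16), (-0.218, 12), (-0.214, 12), (-0.21, 12), (-0.206, 26), (-0.202, 2), (-0.198, 0), (-0.194, 3), (-0.19, 0), (-0.186, 0), (-0.182, 4), (-0.178, 10)]
slope [-0.13265819  0.32231935]
0.391 0.3919 [(-0.45, 0), (-0.446, 0), (-0.442, 0), (-0.438, 3), (-0.434, 23), (-0.43, 6), (-0.426, 7), (-0.422, 9), (-0.418, 14), (-0.
[... 200 characters left out ...]
354, 31), (-0.35, 0), (-0.346, 0), (-0.342, 0), (-0.338, 5), (-0.334, 30), (-0.33, 11), (-0.326, 9), (-0.322, 11), (-0.318, 11), (-0.314, 13), (-0.31, 13), (-0.306, 23), (-0.302, 16), (-0.298, 0), (-0.294, 0), (-0.29, 0), (-0.286, 27), (-0.282, 20), (-0.278, 12), (-0.274, 12), (-0.27, 12), (-0.266, 12), (-0.262, 12), (-0.258, 17), (-0.254, 31), (-0.25, 0), (-0.246, 0), (-0.242, 0), (-0.238, 0), (-0.234, 0), (-0.23, 0), (-0.226, 4), (-0.222, 12), (-0.218, 12), (-0.214, 12), (-0.21, 11), (-0.206, 38), (-0.202, 9), (-0.198, 0), (-0.194, 1), (-0.19, 0), (-0.186, 0), (-0.182, 2), (-0.178, 10)]
slope [-0.13193496  0.39467937]
board 1195 [-0.1924 -0.1872 -0.1808] [0.2851 0.4263] 0.11912921717864648
```

>>> {"method": "play_rows", "body": {"targets": "-0.002 -0.005 0.01 0 1; -0.0038 -0.0086 0.03 0 1; -0.0038 -0.0086 0.05 0 1; -0.0038 -0.0086 0.065 0 1; -0.0038 -0.0086 0.07 0 1"}}

```text
time_s: 4.4
position: [0.3842, -0.1948, 0.2475]
tool_rot: [[-0.992, -0.13, -0.003], [-0.13, 0.992, 0.003], [0.003, 0.004, -1.0]]
ft_force: [0.5, 0.3, -3.3]
grip_width: 0.009
```

```bash
python3 go.py .3838 -.1978 .154 7.5;  python3 - <<'E'
from m import *
grab('wrist','w5'); grab('scene','s5')
im=cv2.imread('pics/s5.png'); cv2.imwrite('pics/s5c.png',cv2.convertScaleAbs(cv2.resize(im[130:320,240:400],None,fx=4,fy=3.1,interpolation=cv2.INTER_CUBIC),alpha=1.6))
E
python3 rk.py w5
```

```text
t 4.4 pos [ 0.3842 -0.1948  0.2475] yaw 7.46 grip 0.0090 F [ 0.5  0.3 -3.3]
-> [ 0.3838 -0.1978  0.154 ] tool shift [ 0.0005 -0.0033  0.0935] turn(rad) -0.001
0.319 0.3206 [(-0.45, 0), (-0.446, 0), (-0.442, 0), (-0.438, 1), (-0.434, 27), (-0.43, 9), (-0.426, 13), (-0.422, 12), (-0.418, 22), (-0.414, 16), (-0.41, 26), (-0.406, 34), (-0.402, 31), (-0.398, 0), (-0.394, 0), (-0.39, 0), (-0.386, 13), (-0.382, 27), (-0.378, 14), (-0.374, 17), (-0.37, 20), (-0.366, 20), (-0.362, 19), (-0.358, 27), (-0.354, 46), (-0.35, 0), (-0.346, 0), (-0.342, 0), (-0.338, 1), (-0.334, 38), (-0.33, 14), (-0.326, 19), (-0.322, 16), (-0.318, 20), (-0.314, 24), (-0.31, 18), (-0.306, 27), (-0.302, 29), (-0.298, 0), (-0.294, 0), (-0.29, 0), (-0.286, 29), (-0.282, 23), (-0.278, 20), (-0.274, 20), (-0.27, 19), (-0.266, 20), (-0.262, 20), (-0.258, 23), (-0.254, 26), (-0.25, 0), (-0.246, 0), (-0.242, 0), (-0.238, 0), (-0.234, 6), (-0.23, 19), (-0.226, 23), (-0.222, 21), (-0.218, 18), (-0.214, 19), (-0.21, 19), (-0.206, 46), (-0.202, 4), (-0.198, 0), (-0.194, 5), (-0.19, 0), (-0.186, 0), (-0.182, 1), (-0.178, 13)]
s
[... 377 characters left out ...]
54), (-0.35, 0), (-0.346, 0), (-0.342, 0), (-0.338, 11), (-0.334, 51), (-0.33, 13), (-0.326, 12), (-0.322, 19), (-0.318, 16), (-0.314, 14), (-0.31, 19), (-0.306, 40), (-0.302, 23), (-0.298, 0), (-0.294, 0), (-0.29, 2), (-0.286, 49), (-0.282, 26), (-0.278, 16), (-0.274, 16), (-0.27, 14), (-0.266, 15), (-0.262, 20), (-0.258, 31), (-0.254, 27), (-0.25, 0), (-0.246, 0), (-0.242, 0), (-0.238, 0), (-0.234, 0), (-0.23, 15), (-0.226, 20), (-0.222, 17), (-0.218, 14), (-0.214, 20), (-0.21, 16), (-0.206, 65), (-0.202, 12), (-0.198, 0), (-0.194, 5), (-0.19, 0), (-0.186, 0), (-0.182, 2), (-0.178, 12)]
slope [-0.1313627   0.39482596]
board 2098 [-0.1925 -0.1868 -0.1794] [0.2853 0.4264] 0.11905763821957432
```

View pics/w5.png

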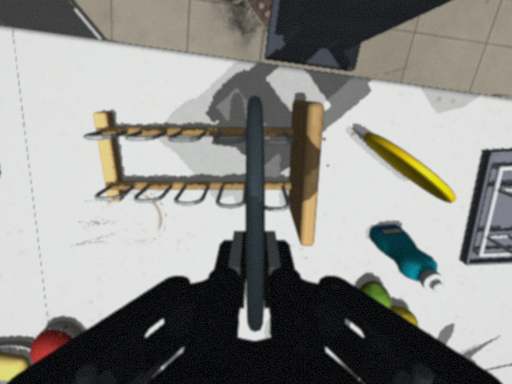

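View pics/s5c.png

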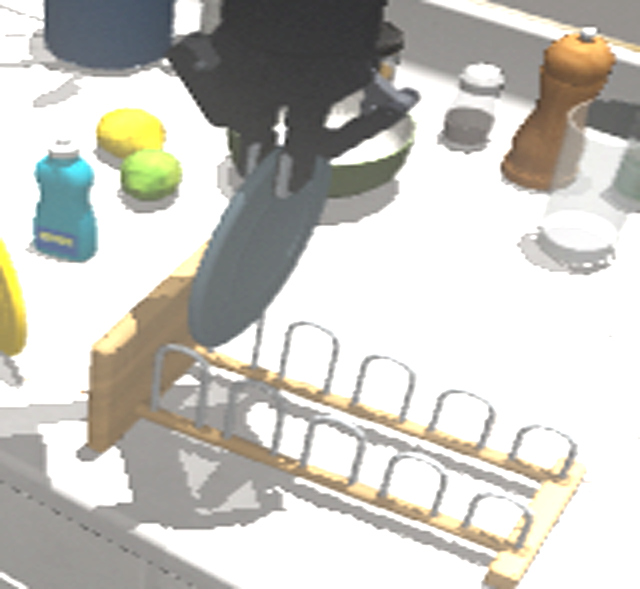

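>>> {"method": "play_rows", "body": {"targets": "0 0 0 0 1; 0 0 0 0 1"}}

```text
time_s: 4.7
position: [0.385, -0.1963, 0.2505]
tool_rot: [[-0.992, -0.129, 0.001], [-0.129, 0.992, -0.001], [-0.001, -0.001, -1.0]]
ft_force: [0.7, 0.5, -2.8]
grip_width: 0.0089
```

```bash
python3 go.py .3837 -.1973 .154 7.5
```

```text
t 4.7 pos [ 0.385  -0.1963  0.2505] yaw 7.42 grip 0.0089 F [ 0.7  0.5 -2.8]
-> [ 0.3837 -0.1973  0.154 ] tool shift [ 0.0015 -0.0007  0.0965] turn(rad) -0.001
```

>>> {"method": "play_rows", "body": {"targets": "0.001 -0.0005 0.015 0 1; 0.001 -0.0005 0.03 0 1; 0.001 -0.0005 0.045 0 1; 0.001 -0.0005 0.055 0 1; 0.001 -0.0005 0.06 0 1"}}

```text
time_s: 5.2
position: [0.3838, -0.1969, 0.1895]
tool_rot: [[-0.992, -0.129, -0.0], [-0.129, 0.992, 0.0], [0.0, 0.0, -1.0]]
ft_force: [0.1, 0.6, -2.3]
grip_width: 0.0094
```

>>> {"method": "play_rows", "body": {"targets": "0 0 0.01 0 1; 0 0 0.02 0 1; 0 0 0.028 0 1; 0 0 0.034 0 1; 0 0 0.036 0 1"}}

```text
time_s: 5.7
position: [0.3837, -0.1968, 0.1533]
tool_rot: [[-0.992, -0.129, -0.001], [-0.129, 0.992, 0.001], [0.001, 0.001, -1.0]]
ft_force: [-0.1, -0.6, -3.6]
grip_width: 0.0092
```

>>> {"method": "play_rows", "body": {"targets": "0 0 0 0 1; 0 0 0 0 1; 0 0 0 0 1"}}

```text
time_s: 6.0
position: [0.384, -0.1971, 0.1542]
tool_rot: [[-0.992, -0.129, 0.001], [-0.129, 0.992, -0.0], [-0.0, -0.001, -1.0]]
ft_force: [0.9, 0.6, -3.2]
grip_width: 0.0093
```

```bash
python3 go.py;  python3 - <<'E'
from m import *
grab('wrist','w6'); grab('scene','s6')
im=cv2.imread('pics/s6.png'); cv2.imwrite('pics/s6c.png',cv2.convertScaleAbs(cv2.resize(im[130:320,240:400],None,fx=4,fy=3.1,interpolation=cv2.INTER_CUBIC),alpha=1.6))
E
python3 held.py w6 .08
```

```text
t 6.0 pos [ 0.384  -0.1971  0.1542] yaw 7.40 grip 0.0093 F [ 0.9  0.6 -3.2]
500 x [0.0601 0.0781] y [-0.0031  0.0005  0.0043] z [0.0001 0.0408]
centre in tool x,z [-0.0009  0.0507] resid 0.0005
lean dy/dz [-0.0292  0.001 ] yaw [ 0.0574 -0.0033]
```

View pics/s6c.png

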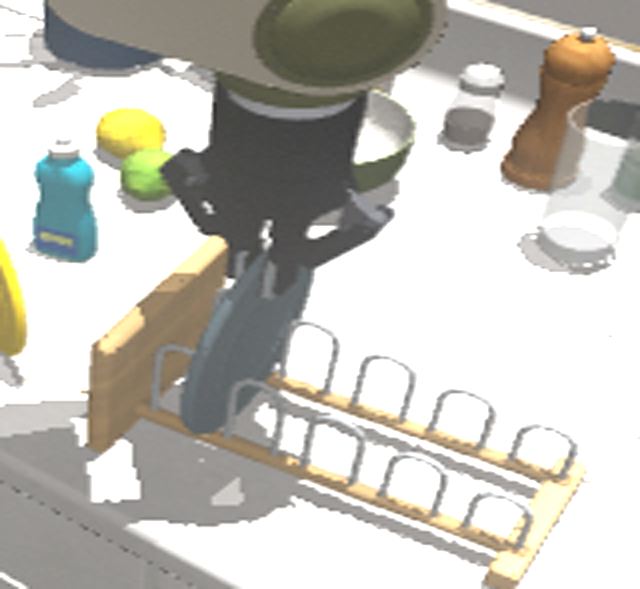

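>>> {"method": "play_rows", "body": {"targets": "0 0 0.001 0 1; 0 0 0.002 0 1; 0 0 0.003 0 1; 0 0 0.004 0 1; 0 0 0.004 0 1"}}

```text
time_s: 6.6
position: [0.3844, -0.1973, 0.1507]
tool_rot: [[-0.992, -0.129, 0.002], [-0.129, 0.992, -0.001], [-0.001, -0.001, -1.0]]
ft_force: [-0.3, 1.7, 6.3]
grip_width: 0.0095
```

>>> {"method": "play_rows", "body": {"targets": "0 0 0.0005 0 1; 0 0 0.001 0 1; 0 0 0.001 0 1"}}

```text
time_s: 6.9
position: [0.3848, -0.1975, 0.1504]
tool_rot: [[-0.992, -0.129, 0.003], [-0.129, 0.992, -0.002], [-0.003, -0.003, -1.0]]
ft_force: [0.7, 2.0, 11.9]
grip_width: 0.0095
```

>>> {"method": "play_rows", "body": {"targets": "0 0 -0.001 0 0.95; 0 0 -0.001 0 0.8; 0 0 -0.001 0 0.65; 0 0 -0.001 0 0.6; 0 0 -0.001 0 0.6"}}

```text
time_s: 7.4
position: [0.3839, -0.1969, 0.1498]
tool_rot: [[-0.992, -0.129, -0.0], [-0.129, 0.992, 0.0], [0.0, 0.0, -1.0]]
ft_force: [-0.2, 0.8, -0.5]
grip_width: 0.0341
```

>>> {"method": "play_rows", "body": {"targets": "0 0 -0.015 0 0.6; 0 0 -0.04 0 0.6; 0 0 -0.075 0 0.6; 0 0 -0.12 0 0.6; 0 0 -0.17 0 0.6"}}

```text
time_s: 7.9
position: [0.3834, -0.1965, 0.3211]
tool_rot: [[-0.992, -0.129, -0.001], [-0.129, 0.992, 0.001], [0.001, 0.001, -1.0]]
ft_force: [0.7, -0.9, -0.2]
grip_width: 0.0339
```

```bash
cat > rp.py <<'E'
from m import *
import sys
tag=sys.argv[1]
yr=np.array([-.1302,.9915]);xr=np.array([.9915,.1302])
P=pts([tag],lambda W,h:(W[...,0]>.25)&(W[...,0]<.55)&(W[...,1]<-.1)&(W[...,1]>-.46)&(W[...,2]>.03)&(W[...,2]<.2)&(h[...,1]>40)&(h[...,0]>80)&(h[...,0]<115))[0]
v=P[:,:2]@yr; w=P[:,:2]@xr
for i,v0 in enumerate([-.245,-.295,-.345,-.395]):
    m=np.abs(v-v0)<.022
    if m.sum()<30: continue
    q=P[m]; zt=np.percentile(q[:,2],99); e=q[:,2]>zt-.01
    print('slot',i,m.sum(),'ztop %.4f'%zt,'v',np.percentile(v[m][e],[3,50,97]).round(4),'w mid',(np.percentile(w[m][e],[1,99]).mean()).round(4),'dv/dz',np.polyfit(q[:,2],v[m],1)[0].round(3))
E
python3 go.py .395 .286 .32 9
python3 - <<'E'
from m import *
grab('wrist','w7'); grab('scene','s7')
im=cv2.imread('pics/s7.png'); cv2.imwrite('pics/s7c.png',cv2.convertScaleAbs(cv2.resize(im[130:320,240:400],None,fx=4,fy=3.1,interpolation=cv2.INTER_CUBIC),alpha=1.6))
E
python3 rp.py w7;python3 rp.py s7
```

```text
t 7.9 pos [ 0.3834 -0.1965  0.3211] yaw 7.40 grip 0.0339 F [ 0.7 -0.9 -0.2]
-> [0.395 0.286 0.32 ] tool shift [-0.0737  0.477   0.0017] turn(rad) -0.028
slot 0 725 ztop 0.1804 v [-0.2484 -0.2452 -0.2421] w mid 0.3566 dv/dz 0.024
```

View pics/s7c.png

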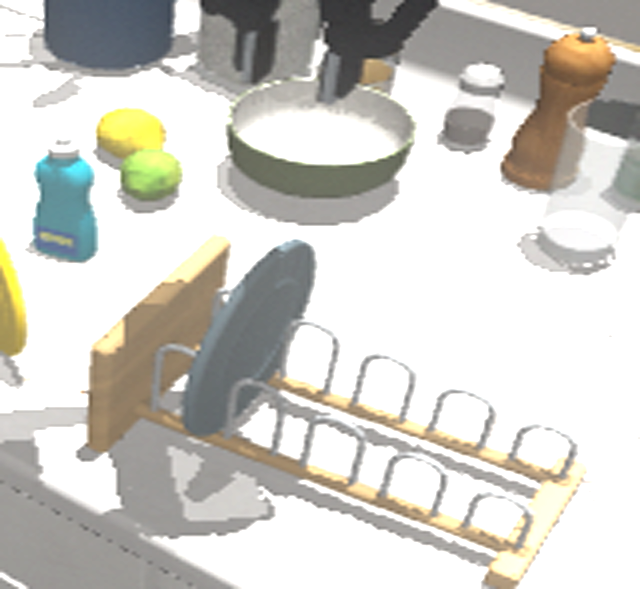

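>>> {"method": "play_rows", "body": {"targets": "-0.005 0.03 0 -0.01 0.55; -0.012 0.075 0 -0.02 0.55; -0.019 0.12 0 -0.028 0.55; -0.026 0.165 0 -0.028 0.55; -0.033 0.21 0 -0.028 0.55"}}

```text
time_s: 8.5
position: [0.389, 0.0173, 0.3195]
tool_rot: [[-0.988, -0.156, -0.0], [-0.156, 0.988, 0.0], [0.0, 0.0, -1.0]]
ft_force: [0.8, 0.5, 0.1]
grip_width: 0.0383
```

>>> {"method": "play_rows", "body": {"targets": "-0.007 0.045 0 0 0.55; -0.014 0.09 0 0 0.55; -0.021 0.135 0.01 0 0.55; -0.027 0.18 0.02 0 0.55; -0.034 0.22 0.03 0 0.55"}}

```text
time_s: 9.0
position: [0.3879, 0.2403, 0.2891]
tool_rot: [[-0.988, -0.157, -0.001], [-0.157, 0.988, -0.0], [0.001, -0.0, -1.0]]
ft_force: [1.3, -0.4, -0.8]
grip_width: 0.0385
```

```bash
python3 go.py .3945 .2858 .25 9
```

```text
t 9.0 pos [0.3879 0.2403 0.2891] yaw 9.05 grip 0.0385 F [ 1.3 -0.4 -0.8]
-> [0.3945 0.2858 0.25  ] tool shift [-0.0137  0.0439  0.039 ] turn(rad) 0.001
```

>>> {"method": "play_rows", "body": {"targets": "-0.006 0.02 0.01 0 0.55; -0.0137 0.0439 0.025 0 0.55; -0.0137 0.0439 0.039 0 0.55; -0.0137 0.0439 0.039 0 0.55; -0.0137 0.0439 0.039 0 0.55"}}

```text
time_s: 9.5
position: [0.3953, 0.2835, 0.251]
tool_rot: [[-0.988, -0.156, -0.0], [-0.156, 0.988, -0.0], [0.001, -0.0, -1.0]]
ft_force: [0.3, -0.1, 1.4]
grip_width: 0.0385
```

```bash
python3 -c "
from m import *
grab('wrist','w8')"; python3 wp.py w8 9.0;python3 go.py .3945 .2858 .131 9.2
```

```text
1581 ztop 0.137 t 0.399 0.4719 n [0.1689 0.1734 0.177 ] yaw err deg 0.99 top mid [0.403  0.2389]
1115 ztop 0.163 t 0.3945 0.4748 n [0.2185 0.2219 0.2256] yaw err deg 0.77 top mid [0.3946 0.2873]
2198 ztop 0.150 t 0.3949 0.4725 n [0.2678 0.271  0.2751] yaw err deg 0.73 top mid [0.3859 0.336 ]
t 9.6 pos [0.3955 0.2834 0.2514] yaw 8.98 grip 0.0383 F [-0.3  1.  -0.3]
-> [0.3945 0.2858 0.131 ] tool shift [0.0007 0.0025 0.1204] turn(rad) -0.004
```

View pics/w8.png

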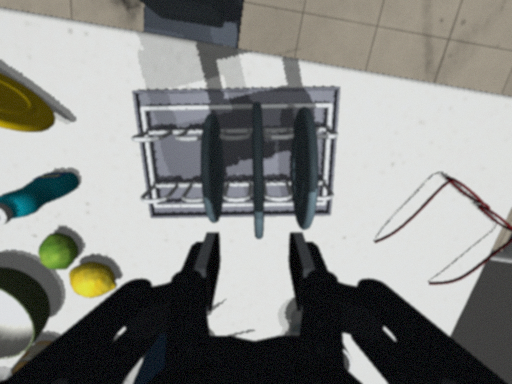

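>>> {"method": "play_rows", "body": {"targets": "0.0005 0.0035 0.03 -0.01 0.55; 0.0005 0.0035 0.06 -0.01 0.55; 0.0005 0.0035 0.09 -0.01 0.55; 0.0005 0.0035 0.11 -0.01 0.55; 0.0005 0.0035 0.1205 -0.01 0.55"}}

```text
time_s: 10.05
position: [0.3943, 0.2866, 0.1297]
tool_rot: [[-0.986, -0.166, -0.001], [-0.166, 0.986, -0.0], [0.001, -0.0, -1.0]]
ft_force: [-0.4, -0.2, -0.5]
grip_width: 0.0386
```

>>> {"method": "play_rows", "body": {"targets": "0 0 0 0 0.6; 0 0 0 0 0.8; 0 0 0 0 1; 0 0 0 0 1; 0 0 0 0 1", "force": 40}}

```text
time_s: 10.55
position: [0.395, 0.2874, 0.1316]
tool_rot: [[-0.986, -0.166, 0.003], [-0.166, 0.986, 0.001], [-0.003, 0.001, -1.0]]
ft_force: [-0.1, -1.4, 7.5]
grip_width: 0.0094
```

>>> {"method": "play_rows", "body": {"targets": "0 0 -0.02 0 1; 0 0 -0.05 0 1; 0 0 -0.09 0 1; 0 0 -0.14 0 1; 0 0 -0.19 0 1"}}

```text
time_s: 11.05
position: [0.3936, 0.2868, 0.3223]
tool_rot: [[-0.986, -0.166, -0.001], [-0.166, 0.986, -0.0], [0.001, -0.0, -1.0]]
ft_force: [1.2, -0.1, -3.0]
grip_width: 0.0096
```

```bash
python3 -c "
from m import *
grab('wrist','w9')"; python3 held.py w9 .074
python3 - <<'E'
import numpy as np
yr=np.array([-.1302,.9915]);xr=np.array([.9915,.1302])
for v in [-.2452,-.2952,-.3452,-.3952]: print((.3562*xr+v*yr).round(4))
E
python3 go.py .3916 -.2463 .322 7.5
```

```text
459 x [0.0573 0.0719] y [-0.0032  0.001   0.0049] z [0.0002 0.0368]
centre in tool x,z [-0.0016  0.0433] resid 0.0005
lean dy/dz [-0.0157  0.0009] yaw [0.0086 0.0002]
[ 0.3851 -0.1967]
[ 0.3916 -0.2463]
[ 0.3981 -0.2959]
[ 0.4046 -0.3455]
t 11.1 pos [0.3954 0.2876 0.3307] yaw 9.60 grip 0.0092 F [ 1.  -1.7  6.5]
-> [ 0.3916 -0.2463  0.322 ] tool shift [ 0.0929 -0.5258  0.006 ] turn(rad) 0.037
```

>>> {"method": "play_rows", "body": {"targets": "0.004 -0.02 0 0.01 1; 0.011 -0.06 0 0.02 1; 0.018 -0.1 0 0.037 1; 0.025 -0.14 0 0.037 1; 0.032 -0.18 0 0.037 1"}}

```text
time_s: 11.6
position: [0.3921, 0.1029, 0.3202]
tool_rot: [[-0.991, -0.13, -0.0], [-0.13, 0.991, -0.0], [0.0, -0.0, -1.0]]
ft_force: [0.9, 0.1, -2.0]
grip_width: 0.0096
```

>>> {"method": "play_rows", "body": {"targets": "0.007 -0.04 0 0 1; 0.013 -0.08 0 0 1; 0.019 -0.12 0 0 1; 0.025 -0.16 0 0 1; 0.031 -0.2 0 0 1"}}

```text
time_s: 12.1
position: [0.3873, -0.0996, 0.3203]
tool_rot: [[-0.992, -0.13, 0.0], [-0.13, 0.992, 0.0], [-0.0, 0.0, -1.0]]
ft_force: [1.5, 0.1, -2.2]
grip_width: 0.0094
```

>>> {"method": "play_rows", "body": {"targets": "0.006 -0.04 0 0 1; 0.012 -0.08 0 0 1; 0.018 -0.115 0 0 1; 0.022 -0.136 0 0 1; 0.022 -0.136 0 0 1"}}

```text
time_s: 12.6
position: [0.3833, -0.2379, 0.3196]
tool_rot: [[-0.992, -0.127, -0.001], [-0.127, 0.992, 0.001], [0.001, 0.001, -1.0]]
ft_force: [-0.4, 0.0, -0.9]
grip_width: 0.0094
```

>>> {"method": "play_rows", "body": {"targets": "0 0 0 0 1; 0 0 0 0 1"}}

```text
time_s: 12.8
position: [0.3837, -0.2348, 0.3204]
tool_rot: [[-0.991, -0.131, -0.0], [-0.131, 0.991, 0.0], [-0.0, 0.0, -1.0]]
ft_force: [-0.1, 1.0, -1.8]
grip_width: 0.0095
```

```bash
python3 -c "
from m import *
grab('wrist','w10')"; python3 held.py w10 .074; python3 go.py .3905 -.247 .25 7.5
```

```text
405 x [0.0577 0.0719] y [-0.0027  0.001   0.0044] z [0.0002 0.0323]
centre in tool x,z [-0.0013  0.0437] resid 0.0004
lean dy/dz [-0.006   0.0009] yaw [0.0088 0.0002]
t 12.8 pos [ 0.3838 -0.2348  0.3205] yaw 7.53 grip 0.0089 F [-0.1  0.8 -2.5]
-> [ 0.3905 -0.247   0.25  ] tool shift [-0.005  -0.013   0.0705] turn(rad) 0.000
```

View pics/w10.png

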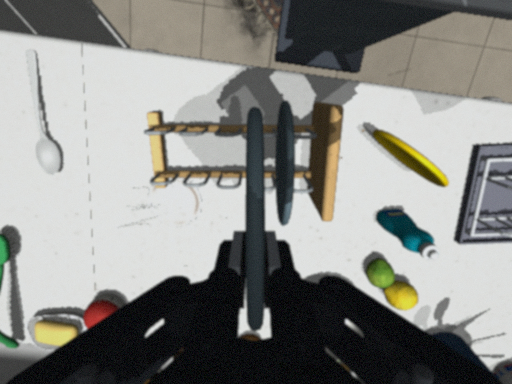

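>>> {"method": "play_rows", "body": {"targets": "-0.0025 -0.007 0 0 1; -0.005 -0.0133 0.02 0 1; -0.005 -0.0133 0.05 0 1; -0.005 -0.0133 0.07 0 1; -0.005 -0.0133 0.085 0 1"}}

```text
time_s: 13.35
position: [0.3905, -0.248, 0.2341]
tool_rot: [[-0.991, -0.131, -0.001], [-0.131, 0.991, 0.001], [0.001, 0.001, -1.0]]
ft_force: [0.4, 0.8, -2.2]
grip_width: 0.0095
```

>>> {"method": "play_rows", "body": {"targets": "0 0 0 0 1; 0 0 0 0 1; 0 0 0 0 1"}}

```text
time_s: 13.65
position: [0.3909, -0.2486, 0.2365]
tool_rot: [[-0.991, -0.13, 0.001], [-0.13, 0.991, -0.001], [-0.001, -0.002, -1.0]]
ft_force: [0.1, 0.0, -2.5]
grip_width: 0.0093
```

```bash
python3 go.py .3904 -.2473 .1367 7.5
```

```text
t 13.7 pos [ 0.3909 -0.2486  0.2365] yaw 7.48 grip 0.0093 F [ 0.1  0.  -2.5]
-> [ 0.3904 -0.2473  0.1367] tool shift [0.0004 0.0015 0.0997] turn(rad) -0.000
```

>>> {"method": "play_rows", "body": {"targets": "0.0004 0.0012 0.01 0 1; 0.0004 0.0012 0.025 0 1; 0.0004 0.0012 0.04 0 1; 0.0004 0.0012 0.055 0 1; 0.0004 0.0012 0.07 0 1"}}

```text
time_s: 14.15
position: [0.3899, -0.2471, 0.1647]
tool_rot: [[-0.992, -0.13, 0.0], [-0.13, 0.992, -0.0], [-0.0, -0.0, -1.0]]
ft_force: [-0.1, 0.2, -2.7]
grip_width: 0.0091
```

>>> {"method": "play_rows", "body": {"targets": "0 0 0.01 0 1; 0 0 0.018 0 1; 0 0 0.024 0 1; 0 0 0.026 0 1; 0 0 0.026 0 1"}}

```text
time_s: 14.65
position: [0.39, -0.2472, 0.1395]
tool_rot: [[-0.992, -0.13, 0.0], [-0.13, 0.992, -0.0], [-0.0, -0.0, -1.0]]
ft_force: [0.3, -0.2, -1.8]
grip_width: 0.0095
```

```bash
python3 go.py .3904 -.2473 .1367 7.5
```

```text
t 14.7 pos [ 0.39   -0.2472  0.1395] yaw 7.46 grip 0.0095 F [ 0.3 -0.2 -1.8]
-> [ 0.3904 -0.2473  0.1367] tool shift [-0.0004 -0.0001  0.0028] turn(rad) -0.001
```

>>> {"method": "play_rows", "body": {"targets": "0 0 0.001 0 1; 0 0 0.002 0 1; 0 0 0.003 0 1; 0 0 0.003 0 1; 0 0 0.003 0 1"}}

```text
time_s: 15.15
position: [0.3902, -0.2474, 0.1369]
tool_rot: [[-0.992, -0.13, 0.001], [-0.13, 0.992, -0.001], [-0.001, -0.001, -1.0]]
ft_force: [-0.2, 0.8, 3.6]
grip_width: 0.0092
```

>>> {"method": "play_rows", "body": {"targets": "0 0 0.0005 0 1; 0 0 0.001 0 1; 0 0 0.001 0 1"}}

```text
time_s: 15.45
position: [0.3904, -0.2476, 0.1366]
tool_rot: [[-0.992, -0.13, 0.002], [-0.13, 0.992, -0.002], [-0.002, -0.002, -1.0]]
ft_force: [0.1, 1.9, 13.0]
grip_width: 0.0096
```

>>> {"method": "play_rows", "body": {"targets": "0 0 -0.001 0 0.95; 0 0 -0.001 0 0.8; 0 0 -0.001 0 0.65; 0 0 -0.001 0 0.6; 0 0 -0.001 0 0.6"}}

```text
time_s: 15.95
position: [0.3898, -0.2472, 0.1363]
tool_rot: [[-0.992, -0.13, -0.0], [-0.13, 0.992, 0.0], [0.0, 0.0, -1.0]]
ft_force: [-0.9, -0.2, -0.5]
grip_width: 0.034
```

>>> {"method": "play_rows", "body": {"targets": "0 0 -0.015 0 0.6; 0 0 -0.04 0 0.6; 0 0 -0.08 0 0.6; 0 0 -0.125 0 0.6; 0 0 -0.175 0 0.6"}}

```text
time_s: 16.45
position: [0.3894, -0.2468, 0.3127]
tool_rot: [[-0.992, -0.13, -0.001], [-0.13, 0.992, 0.001], [0.001, 0.001, -1.0]]
ft_force: [0.1, -1.1, 0.2]
grip_width: 0.0341
```

```bash
python3 -c "
from m import *
grab('wrist','w11')"; python3 rp.py w11; python3 go.py .3858 .335 .30 9.5
```

```text
slot 0 1932 ztop 0.1797 v [-0.2491 -0.246  -0.2426] w mid 0.3568 dv/dz 0.026
slot 1 654 ztop 0.1678 v [-0.2991 -0.2959 -0.2924] w mid 0.3554 dv/dz 0.012
t 16.5 pos [ 0.391  -0.2483  0.321 ] yaw 7.47 grip 0.0344 F [-1.  -0.9  7.9]
-> [0.3858 0.335  0.3   ] tool shift [-0.0705  0.5792  0.0155] turn(rad) -0.035
```

View pics/w11.png

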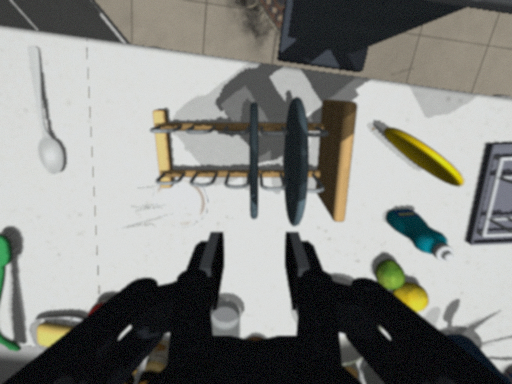

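Both are seated (rim tops at 180 and 168 mm). Next is D (136 mm).

>>> {"method": "play_rows", "body": {"targets": "-0.004 0.03 0 -0.01 0.55; -0.009 0.075 0 -0.02 0.55; -0.015 0.12 0 -0.035 0.55; -0.02 0.165 0 -0.035 0.55; -0.026 0.21 0 -0.035 0.55"}}

```text
time_s: 17.0
position: [0.3879, -0.0339, 0.3112]
tool_rot: [[-0.986, -0.164, 0.0], [-0.164, 0.986, -0.0], [-0.0, -0.0, -1.0]]
ft_force: [1.0, 0.5, -0.9]
grip_width: 0.038
```

>>> {"method": "play_rows", "body": {"targets": "-0.006 0.045 0 0 0.55; -0.011 0.09 0 0 0.55; -0.016 0.135 0 0 0.55; -0.022 0.18 0 0 0.55; -0.027 0.225 0 0 0.55"}}

```text
time_s: 17.5
position: [0.3775, 0.1927, 0.3113]
tool_rot: [[-0.986, -0.164, 0.0], [-0.164, 0.986, -0.0], [-0.0, -0.0, -1.0]]
ft_force: [0.4, -0.8, 0.1]
grip_width: 0.0384
```

```bash
python3 go.py .3858 .335 .24 9.5
```

```text
t 17.5 pos [0.3775 0.1927 0.3113] yaw 9.47 grip 0.0384 F [ 0.4 -0.8  0.1]
-> [0.3858 0.335  0.24  ] tool shift [-0.0315  0.139   0.0713] turn(rad) -0.001
```

>>> {"method": "play_rows", "body": {"targets": "-0.009 0.04 0.01 0 0.55; -0.018 0.08 0.02 0 0.55; -0.027 0.12 0.035 0 0.55; -0.0315 0.139 0.055 0 0.55; -0.0315 0.139 0.071 0 0.55"}}

```text
time_s: 18.0
position: [0.3858, 0.3352, 0.2385]
tool_rot: [[-0.986, -0.167, -0.001], [-0.167, 0.986, -0.0], [0.001, -0.0, -1.0]]
ft_force: [0.1, 0.8, 0.7]
grip_width: 0.0388
```

>>> {"method": "play_rows", "body": {"targets": "0 0 0 0 0.55; 0 0 0 0 0.55; 0 0 0 0 0.55"}}

```text
time_s: 18.3
position: [0.3867, 0.3329, 0.2415]
tool_rot: [[-0.986, -0.164, 0.002], [-0.164, 0.986, 0.001], [-0.002, 0.001, -1.0]]
ft_force: [0.7, 0.3, 0.3]
grip_width: 0.0385
```

```bash
python3 -c "
from m import *
grab('wrist','w12')"; python3 wp.py w12 9.0;python3 go.py .3858 .335 .118 9.5
```

```text
2769 ztop 0.137 t 0.3993 0.4735 n [0.1696 0.1741 0.1771] yaw err deg 1.4 top mid [0.4039 0.2395]
1038 ztop 0.150 t 0.3971 0.4739 n [0.2685 0.272  0.2757] yaw err deg 0.87 top mid [0.3876 0.3368]
t 18.4 pos [0.3867 0.3328 0.2415] yaw 9.42 grip 0.0383 F [ 0.6 -0.7  0.3]
-> [0.3858 0.335  0.118 ] tool shift [0.0008 0.0022 0.1235] turn(rad) -0.001
```

View pics/w12.png

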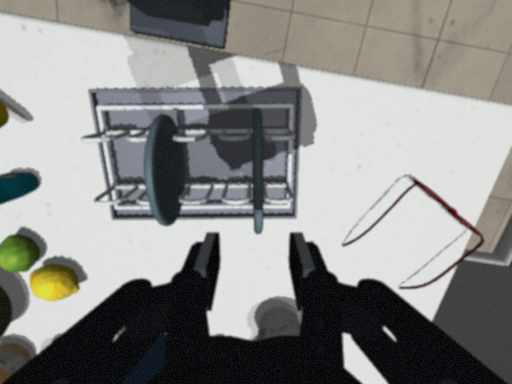

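>>> {"method": "play_rows", "body": {"targets": "-0.0003 0.0035 0.03 -0.005 0.55; -0.0003 0.0035 0.06 -0.005 0.55; -0.0003 0.0035 0.09 -0.005 0.55; -0.0003 0.0035 0.113 -0.005 0.55; -0.0003 0.0035 0.1235 -0.005 0.55"}}

```text
time_s: 18.85
position: [0.3858, 0.3361, 0.1158]
tool_rot: [[-0.986, -0.169, -0.001], [-0.169, 0.986, -0.001], [0.002, -0.0, -1.0]]
ft_force: [-0.6, -0.1, 1.2]
grip_width: 0.0386
```

>>> {"method": "play_rows", "body": {"targets": "0 0 0 0 0.6; 0 0 0 0 0.8; 0 0 0 0 1; 0 0 0 0 1; 0 0 0 0 1", "force": 40}}

```text
time_s: 19.35
position: [0.3867, 0.3369, 0.1182]
tool_rot: [[-0.986, -0.169, 0.003], [-0.169, 0.986, 0.001], [-0.003, 0.001, -1.0]]
ft_force: [0.1, -0.7, 7.6]
grip_width: 0.0098
```

>>> {"method": "play_rows", "body": {"targets": "0 0 -0.02 0 1; 0 0 -0.06 0 1; 0 0 -0.11 0 1; 0 0 -0.16 0 1; 0 0 -0.2 0 1"}}

```text
time_s: 19.85
position: [0.3856, 0.3365, 0.3202]
tool_rot: [[-0.986, -0.17, 0.002], [-0.17, 0.986, 0.001], [-0.002, 0.001, -1.0]]
ft_force: [1.2, 0.7, -3.0]
grip_width: 0.0094
```

>>> {"method": "play_rows", "body": {"targets": "0 0 0 0 1; 0 0 0 0 1"}}

```text
time_s: 20.05
position: [0.3858, 0.3365, 0.317]
tool_rot: [[-0.986, -0.17, 0.001], [-0.17, 0.986, 0.0], [-0.001, 0.0, -1.0]]
ft_force: [0.5, 0.6, -2.1]
grip_width: 0.0094
```

```bash
python3 -c "
from m import *
grab('wrist','w13')"; python3 held.py w13 .068; python3 go.py .3981 -.2959 .322 7.5
```

```text
381 x [0.0549 0.0669] y [-0.0032  0.0005  0.005 ] z [0.0003 0.0339]
centre in tool x,z [-0.0012  0.0371] resid 0.0005
lean dy/dz [-0.0162  0.0009] yaw [ 0.0319 -0.0012]
t 20.1 pos [0.3855 0.3363 0.3158] yaw 9.76 grip 0.0093 F [-0.2 -0.1 -2.5]
-> [ 0.3981 -0.2959  0.322 ] tool shift [ 0.0947 -0.6252 -0.0056] turn(rad) 0.039
```

>>> {"method": "play_rows", "body": {"targets": "0.003 -0.02 -0.005 0.01 1; 0.009 -0.06 -0.005 0.02 1; 0.016 -0.105 -0.005 0.039 1; 0.023 -0.15 -0.005 0.039 1; 0.03 -0.195 -0.005 0.039 1"}}

```text
time_s: 20.6
position: [0.3885, 0.1377, 0.3203]
tool_rot: [[-0.991, -0.131, -0.003], [-0.131, 0.991, -0.0], [0.003, 0.0, -1.0]]
ft_force: [1.1, -0.7, -1.9]
grip_width: 0.0093
```

>>> {"method": "play_rows", "body": {"targets": "0.006 -0.045 0 0 1; 0.011 -0.09 0 0 1; 0.016 -0.135 0 0 1; 0.022 -0.18 0 0 1; 0.027 -0.225 0 0 1"}}

```text
time_s: 21.1
position: [0.3912, -0.0888, 0.3205]
tool_rot: [[-0.991, -0.131, -0.003], [-0.131, 0.991, 0.002], [0.002, 0.002, -1.0]]
ft_force: [1.0, 0.5, -1.7]
grip_width: 0.0092
```

```bash
python3 go.py .397 -.2968 .32 7.5
```

```text
t 21.1 pos [ 0.3912 -0.0888  0.3205] yaw 7.51 grip 0.0092 F [ 1.   0.5 -1.7]
-> [ 0.397  -0.2968  0.32  ] tool shift [ 2.140e-02 -2.069e-01  1.000e-04] turn(rad) 0.000
```

>>> {"method": "play_rows", "body": {"targets": "0.005 -0.045 0 0 1; 0.01 -0.09 0 0 1; 0.014 -0.135 0 0 1; 0.018 -0.175 0 0 1; 0.0214 -0.207 0 0 1"}}

```text
time_s: 21.6
position: [0.3973, -0.2973, 0.3198]
tool_rot: [[-0.992, -0.129, -0.003], [-0.129, 0.992, 0.003], [0.002, 0.003, -1.0]]
ft_force: [0.3, 0.1, -1.2]
grip_width: 0.0094
```

>>> {"method": "play_rows", "body": {"targets": "0 0 0.02 0 1; 0 0 0.05 0 1; 0 0 0.08 0 1; 0 0 0.09 0 1; 0 0 0.09 0 1"}}

```text
time_s: 22.1
position: [0.3975, -0.2947, 0.2303]
tool_rot: [[-0.991, -0.131, -0.003], [-0.131, 0.991, 0.003], [0.002, 0.004, -1.0]]
ft_force: [-0.7, 0.4, -0.9]
grip_width: 0.0094
```

>>> {"method": "play_rows", "body": {"targets": "0 0 0 0 1; 0 0 0 0 1"}}

```text
time_s: 22.3
position: [0.3984, -0.2957, 0.2332]
tool_rot: [[-0.991, -0.131, 0.001], [-0.131, 0.991, -0.002], [-0.001, -0.002, -1.0]]
ft_force: [-0.8, -0.4, -1.2]
grip_width: 0.0095
```

```bash
python3 -c "
from m import *
grab('wrist','w14')"; python3 held.py w14 .068; python3 go.py .397 -.2968 .1238 7.5
```

```text
348 x [0.0555 0.0665] y [-0.0029  0.001   0.0046] z [0.0003 0.0283]
centre in tool x,z [-0.001   0.0371] resid 0.0004
lean dy/dz [-0.0182  0.001 ] yaw [0.0114 0.0001]
t 22.4 pos [ 0.3983 -0.2956  0.2331] yaw 7.52 grip 0.0091 F [ 0.5 -0.2 -1.2]
-> [ 0.397  -0.2968  0.1238] tool shift [ 0.0016 -0.0008  0.1093] turn(rad) 0.000
```

View pics/w14.png

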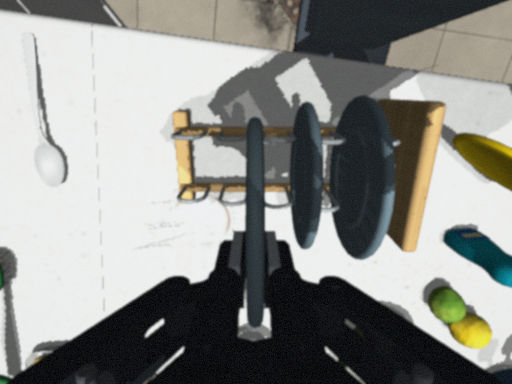

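>>> {"method": "play_rows", "body": {"targets": "0.0015 -0.0008 0.015 0 1; 0.0015 -0.0008 0.03 0 1; 0.0015 -0.0008 0.05 0 1; 0.0015 -0.0008 0.065 0 1; 0.0015 -0.0008 0.08 0 1"}}

```text
time_s: 22.85
position: [0.3969, -0.2966, 0.1521]
tool_rot: [[-0.991, -0.131, 0.001], [-0.131, 0.991, -0.001], [-0.001, -0.001, -1.0]]
ft_force: [0.4, -0.1, -1.5]
grip_width: 0.0093
```

>>> {"method": "play_rows", "body": {"targets": "0 0 0.01 0 1; 0 0 0.018 0 1; 0 0 0.024 0 1; 0 0 0.026 0 1; 0 0 0.026 0 1"}}

```text
time_s: 23.35
position: [0.3967, -0.2964, 0.126]
tool_rot: [[-0.991, -0.131, 0.0], [-0.131, 0.991, -0.0], [-0.0, -0.0, -1.0]]
ft_force: [-0.2, -0.2, -1.1]
grip_width: 0.0095
```

```bash
python3 go.py .397 -.2968 .1238 7.5
```

```text
t 23.4 pos [ 0.3967 -0.2964  0.126 ] yaw 7.52 grip 0.0095 F [-0.2 -0.2 -1.1]
-> [ 0.397  -0.2968  0.1238] tool shift [-0.0003 -0.0005  0.0022] turn(rad) 0.000
```

>>> {"method": "play_rows", "body": {"targets": "0 0 0.001 0 1; 0 0 0.002 0 1; 0 0 0.003 0 1; 0 0 0.003 0 1; 0 0 0.003 0 1"}}

```text
time_s: 23.85
position: [0.3969, -0.2966, 0.1236]
tool_rot: [[-0.991, -0.131, 0.001], [-0.131, 0.991, -0.001], [-0.001, -0.001, -1.0]]
ft_force: [0.7, 0.3, 4.9]
grip_width: 0.0094
```

Contact at the expected height, so I release.

>>> {"method": "play_rows", "body": {"targets": "0 0 -0.0005 0 0.95; 0 0 -0.0005 0 0.8; 0 0 -0.0005 0 0.65; 0 0 -0.0005 0 0.6; 0 0 -0.0005 0 0.6"}}

```text
time_s: 24.35
position: [0.3966, -0.2963, 0.1233]
tool_rot: [[-0.991, -0.131, -0.0], [-0.131, 0.991, 0.0], [0.0, 0.0, -1.0]]
ft_force: [0.6, 0.7, -1.2]
grip_width: 0.0339
```

>>> {"method": "play_rows", "body": {"targets": "0 0 -0.015 0 0.6; 0 0 -0.045 0 0.6; 0 0 -0.09 0 0.6; 0 0 -0.14 0 0.6; 0 0 -0.19 0 0.6"}}

```text
time_s: 24.85
position: [0.3963, -0.2959, 0.3154]
tool_rot: [[-0.991, -0.131, -0.0], [-0.131, 0.991, 0.0], [0.0, 0.0, -1.0]]
ft_force: [0.9, -1.0, -0.4]
grip_width: 0.034
```

```bash
python3 -c "
from m import *
grab('wrist','w15')"; python3 rp.py w15; python3 go.py .4039 .2385 .31 9.8
```

```text
slot 0 3264 ztop 0.1797 v [-0.2492 -0.2463 -0.2417] w mid 0.3567 dv/dz 0.02
slot 1 1526 ztop 0.1674 v [-0.2993 -0.2963 -0.2929] w mid 0.3566 dv/dz 0.029
slot 2 526 ztop 0.1549 v [-0.348  -0.3446 -0.3424] w mid 0.3567 dv/dz 0.022
t 24.9 pos [ 0.3976 -0.2974  0.3237] yaw 7.52 grip 0.0345 F [-0.9 -0.2  6.5]
-> [0.4039 0.2385 0.31  ] tool shift [-0.0764  0.5306  0.0081] turn(rad) -0.040
```

View pics/w15.png

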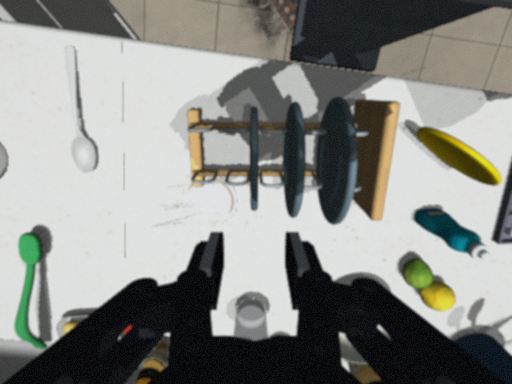

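Three plates are in. Last is B (124 mm).

>>> {"method": "play_rows", "body": {"targets": "-0.004 0.03 0 -0.01 0.55; -0.01 0.075 0 -0.02 0.55; -0.017 0.12 0 -0.04 0.55; -0.024 0.165 0 -0.04 0.55; -0.03 0.21 0 -0.04 0.55"}}

```text
time_s: 25.4
position: [0.3985, -0.0825, 0.3134]
tool_rot: [[-0.985, -0.17, 0.0], [-0.17, 0.985, 0.0], [-0.0, -0.0, -1.0]]
ft_force: [1.2, 0.4, -0.3]
grip_width: 0.0387
```

>>> {"method": "play_rows", "body": {"targets": "-0.007 0.045 0 0 0.55; -0.013 0.09 0 0 0.55; -0.019 0.135 0 0 0.55; -0.025 0.18 0 0 0.55; -0.031 0.225 0 0 0.55"}}

```text
time_s: 25.9
position: [0.3905, 0.1447, 0.3135]
tool_rot: [[-0.985, -0.17, 0.0], [-0.17, 0.985, -0.0], [-0.0, -0.0, -1.0]]
ft_force: [1.1, -1.3, -0.1]
grip_width: 0.0381
```

```bash
python3 go.py .4039 .2385 .24 9.8
```

```text
t 25.9 pos [0.3905 0.1447 0.3135] yaw 9.80 grip 0.0381 F [ 1.1 -1.3 -0.1]
-> [0.4039 0.2385 0.24  ] tool shift [-0.0291  0.0902  0.0735] turn(rad) 0.000
```

>>> {"method": "play_rows", "body": {"targets": "-0.01 0.03 0.01 0 0.55; -0.02 0.065 0.025 0 0.55; -0.029 0.09 0.045 0 0.55; -0.029 0.09 0.06 0 0.55; -0.029 0.09 0.073 0 0.55"}}

```text
time_s: 26.4
position: [0.4039, 0.2372, 0.2392]
tool_rot: [[-0.985, -0.172, -0.001], [-0.172, 0.985, -0.0], [0.001, -0.0, -1.0]]
ft_force: [0.2, -0.2, 0.7]
grip_width: 0.0384
```

>>> {"method": "play_rows", "body": {"targets": "0 0 0 0 0.55; 0 0 0 0 0.55; 0 0 0 0 0.55"}}

```text
time_s: 26.7
position: [0.4047, 0.2364, 0.2412]
tool_rot: [[-0.985, -0.17, 0.001], [-0.17, 0.985, 0.0], [-0.001, 0.0, -1.0]]
ft_force: [-0.0, 0.7, 0.3]
grip_width: 0.0387
```

```bash
python3 -c "
from m import *
grab('wrist','w16')"; python3 wp.py w16 9.0;python3 go.py .4035 .239 .105 9.8
```

```text
881 ztop 0.138 t 0.4002 0.4728 n [0.1685 0.1721 0.1758] yaw err deg 0.91 top mid [0.4041 0.2383]
t 26.8 pos [0.4046 0.2364 0.2412] yaw 9.79 grip 0.0387 F [-0.5 -0.  -0.3]
-> [0.4035 0.239  0.105 ] tool shift [0.0009 0.0028 0.1362] turn(rad) -0.000
```

View pics/w16.png

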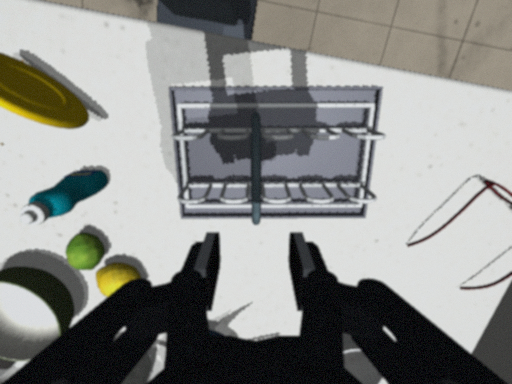

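>>> {"method": "play_rows", "body": {"targets": "0.0007 0.0022 0.03 0 0.55; 0.0007 0.0022 0.07 0 0.55; 0.0007 0.0022 0.1 0 0.55; 0.0007 0.0022 0.125 0 0.55; 0.0007 0.0022 0.136 0 0.55"}}

```text
time_s: 27.25
position: [0.4028, 0.2382, 0.103]
tool_rot: [[-0.985, -0.17, -0.002], [-0.17, 0.985, -0.001], [0.002, -0.0, -1.0]]
ft_force: [0.1, 1.1, 0.8]
grip_width: 0.0384
```

>>> {"method": "play_rows", "body": {"targets": "0 0 0 0 0.6; 0 0 0 0 0.8; 0 0 0 0 1; 0 0 0 0 1; 0 0 0 0 1", "force": 40}}

```text
time_s: 27.75
position: [0.4039, 0.2387, 0.1054]
tool_rot: [[-0.985, -0.17, 0.002], [-0.17, 0.985, 0.001], [-0.002, 0.0, -1.0]]
ft_force: [0.8, 0.5, 6.7]
grip_width: 0.0094
```

>>> {"method": "play_rows", "body": {"targets": "0 0 -0.02 0 1; 0 0 -0.06 0 1; 0 0 -0.11 0 1; 0 0 -0.16 0 1; 0 0 -0.21 0 1"}}

```text
time_s: 28.25
position: [0.4025, 0.2383, 0.3165]
tool_rot: [[-0.985, -0.17, -0.0], [-0.17, 0.985, -0.0], [0.0, -0.0, -1.0]]
ft_force: [1.7, -0.3, -2.1]
grip_width: 0.0094
```

>>> {"method": "play_rows", "body": {"targets": "0 0 0 0 1; 0 0 0 0 1"}}

```text
time_s: 28.45
position: [0.4031, 0.2384, 0.3146]
tool_rot: [[-0.985, -0.17, 0.001], [-0.17, 0.985, 0.0], [-0.001, 0.0, -1.0]]
ft_force: [0.7, 0.1, -2.9]
grip_width: 0.009
```

```bash
python3 -c "
from m import *
grab('wrist','w17')"; python3 held.py w17 .062; python3 go.py .4036 -.3463 .32 7.5
```

```text
315 x [0.0511 0.0609] y [-0.0033  0.0005  0.0049] z [0.0001 0.0277]
centre in tool x,z [-0.0017  0.0297] resid 0.0006
lean dy/dz [-0.02    0.0009] yaw [ 0.0499 -0.0021]
t 28.5 pos [0.4027 0.2383 0.3134] yaw 9.81 grip 0.0091 F [-0.7  0.7 -2.3]
-> [ 0.4036 -0.3463  0.32  ] tool shift [ 0.0987 -0.5762 -0.0063] turn(rad) 0.040
```

>>> {"method": "play_rows", "body": {"targets": "0.003 -0.02 -0.005 0.01 1; 0.01 -0.06 -0.005 0.02 1; 0.018 -0.105 -0.005 0.04 1; 0.026 -0.15 -0.005 0.04 1; 0.033 -0.195 -0.005 0.04 1"}}

```text
time_s: 29.0
position: [0.4029, 0.0392, 0.3177]
tool_rot: [[-0.991, -0.131, -0.004], [-0.131, 0.991, 0.001], [0.004, 0.001, -1.0]]
ft_force: [1.4, 0.5, -1.8]
grip_width: 0.0093
```

>>> {"method": "play_rows", "body": {"targets": "0.006 -0.045 0 0 1; 0.012 -0.09 0 0 1; 0.018 -0.135 0 0 1; 0.024 -0.175 0 0 1; 0.03 -0.21 0 0 1"}}

```text
time_s: 29.5
position: [0.4008, -0.1732, 0.3175]
tool_rot: [[-0.992, -0.13, -0.003], [-0.13, 0.992, 0.003], [0.003, 0.003, -1.0]]
ft_force: [0.6, -0.4, -2.7]
grip_width: 0.0093
```

```bash
python3 go.py .4031 -.3464 .32 7.5
```

```text
t 29.5 pos [ 0.4008 -0.1732  0.3175] yaw 7.45 grip 0.0093 F [ 0.6 -0.4 -2.7]
-> [ 0.4031 -0.3464  0.32  ] tool shift [ 0.0202 -0.172  -0.003 ] turn(rad) -0.001
```

>>> {"method": "play_rows", "body": {"targets": "0.005 -0.04 0 0 1; 0.01 -0.08 0 0 1; 0.015 -0.12 0 0 1; 0.018 -0.155 0 0 1; 0.0202 -0.172 0 0 1"}}

```text
time_s: 30.0
position: [0.4035, -0.3468, 0.3167]
tool_rot: [[-0.992, -0.129, -0.003], [-0.129, 0.992, 0.004], [0.003, 0.004, -1.0]]
ft_force: [0.3, 0.0, -1.9]
grip_width: 0.0092
```

>>> {"method": "play_rows", "body": {"targets": "0 0 0.02 0 1; 0 0 0.05 0 1; 0 0 0.08 0 1; 0 0 0.1 0 1; 0 0 0.11 0 1"}}

```text
time_s: 30.5
position: [0.4035, -0.343, 0.2066]
tool_rot: [[-0.991, -0.131, -0.003], [-0.131, 0.991, 0.004], [0.003, 0.005, -1.0]]
ft_force: [0.7, -1.0, -1.8]
grip_width: 0.0097
```

>>> {"method": "play_rows", "body": {"targets": "0 0 0 0 1; 0 0 0 0 1; 0 0 0 0 1"}}

```text
time_s: 30.8
position: [0.4045, -0.3448, 0.2104]
tool_rot: [[-0.991, -0.131, 0.001], [-0.131, 0.991, -0.001], [-0.001, -0.002, -1.0]]
ft_force: [-0.3, 0.1, -1.6]
grip_width: 0.0093
```

```bash
python3 -c "
from m import *
grab('wrist','w18')"; python3 held.py w18 .062; python3 go.py .4031 -.3464 .1094 7.5
```

```text
295 x [0.0514 0.0608] y [-0.003   0.0005  0.0046] z [0.0002 0.0249]
centre in tool x,z [-0.0014  0.0303] resid 0.0004
lean dy/dz [-0.0243  0.001 ] yaw [ 0.0263 -0.0008]
t 30.9 pos [ 0.4044 -0.3448  0.2104] yaw 7.52 grip 0.0091 F [-1.   0.7 -2.5]
-> [ 0.4031 -0.3464  0.1094] tool shift [ 0.0016 -0.0012  0.101 ] turn(rad) 0.000
```

View pics/w18.png

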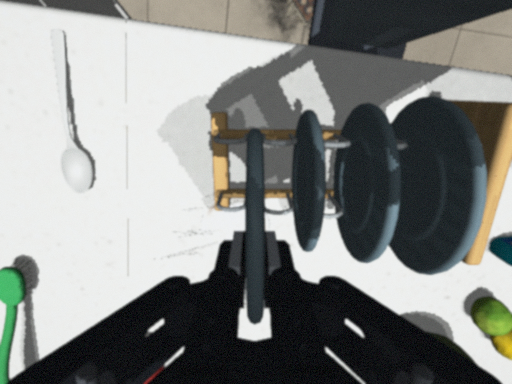

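>>> {"method": "play_rows", "body": {"targets": "0.0015 -0.0011 0.015 0 1; 0.0015 -0.0011 0.03 0 1; 0.0015 -0.0011 0.045 0 1; 0.0015 -0.0011 0.06 0 1; 0.0015 -0.0011 0.075 0 1"}}

```text
time_s: 31.35
position: [0.4031, -0.3462, 0.1346]
tool_rot: [[-0.991, -0.131, 0.001], [-0.131, 0.991, -0.001], [-0.001, -0.001, -1.0]]
ft_force: [0.4, -0.7, -2.1]
grip_width: 0.0096
```

>>> {"method": "play_rows", "body": {"targets": "0 0 0.01 0 1; 0 0 0.018 0 1; 0 0 0.022 0 1; 0 0 0.024 0 1; 0 0 0.024 0 1"}}

```text
time_s: 31.85
position: [0.4033, -0.3462, 0.111]
tool_rot: [[-0.991, -0.131, 0.001], [-0.131, 0.991, -0.001], [-0.001, -0.001, -1.0]]
ft_force: [2.0, 0.2, -1.3]
grip_width: 0.0098
```

```bash
python3 go.py .4031 -.3464 .1094 7.5
```

```text
t 31.9 pos [ 0.4033 -0.3462  0.111 ] yaw 7.52 grip 0.0098 F [ 2.   0.2 -1.3]
-> [ 0.4031 -0.3464  0.1094] tool shift [ 0.0002 -0.0002  0.0016] turn(rad) 0.000
```

>>> {"method": "play_rows", "body": {"targets": "0 0 0.001 0 1; 0 0 0.0015 0 1; 0 0 0.002 0 1; 0 0 0.002 0 1; 0 0 0.002 0 1"}}

```text
time_s: 32.35
position: [0.4037, -0.3465, 0.1106]
tool_rot: [[-0.991, -0.131, 0.003], [-0.131, 0.991, -0.003], [-0.003, -0.003, -1.0]]
ft_force: [1.3, 3.3, 13.8]
grip_width: 0.0092
```

>>> {"method": "play_rows", "body": {"targets": "0 0 -0.001 0 0.95; 0 0 -0.001 0 0.8; 0 0 -0.001 0 0.65; 0 0 -0.001 0 0.6; 0 0 -0.001 0 0.6"}}

```text
time_s: 32.85
position: [0.4027, -0.3459, 0.1092]
tool_rot: [[-0.991, -0.131, -0.0], [-0.131, 0.991, 0.0], [0.0, 0.0, -1.0]]
ft_force: [-0.5, 0.5, -0.2]
grip_width: 0.0337
```

>>> {"method": "play_rows", "body": {"targets": "0 0 -0.015 0 0.6; 0 0 -0.045 0 0.6; 0 0 -0.09 0 0.6; 0 0 -0.14 0 0.6; 0 0 -0.19 0 0.6"}}

```text
time_s: 33.35
position: [0.4025, -0.3455, 0.3013]
tool_rot: [[-0.991, -0.131, -0.0], [-0.131, 0.991, 0.0], [0.0, 0.0, -1.0]]
ft_force: [0.8, -0.7, 0.6]
grip_width: 0.0339
```

>>> {"method": "play_rows", "body": {"targets": "0 0 0 0 0.6; 0 0 0 0 0.6; 0 0 0 0 0.6"}}

```text
time_s: 33.65
position: [0.4025, -0.3455, 0.298]
tool_rot: [[-0.991, -0.131, -0.002], [-0.131, 0.991, 0.002], [0.001, 0.002, -1.0]]
ft_force: [-0.1, -0.4, -0.7]
grip_width: 0.0344
```

```bash
python3 -c "
from m import *
grab('wrist','w19');grab('scene','s19');grab('top','t19')
im=cv2.imread('pics/s19.png'); cv2.imwrite('pics/s19c.png',cv2.convertScaleAbs(cv2.resize(im[130:320,220:400],None,fx=4,fy=3.1,interpolation=cv2.INTER_CUBIC),alpha=1.6))"
for i in w19 s19 t19; do python3 rp.py $i; done; python3 go.py
python3 - <<'E'
from m import *
B=pts(['top0','t19','scene0','s19'],lambda W,h:(W[...,0]>.4)&(W[...,0]<.5)&(W[...,1]<.06)&(W[...,1]>-.02)&(W[...,2]>.02)&(W[...,2]<.16)&(h[...,0]>80)&(h[...,0]<110)&(h[...,1]>90))
for b in B: print('bottle',b.mean(0),b.max(0))
E
```

```text
slot 0 5209 ztop 0.1793 v [-0.2494 -0.247  -0.242 ] w mid 0.3565 dv/dz 0.013
slot 1 3139 ztop 0.1671 v [-0.2995 -0.2966 -0.2917] w mid 0.3562 dv/dz 0.022
slot 2 1462 ztop 0.1546 v [-0.3491 -0.3464 -0.3431] w mid 0.3563 dv/dz 0.027
slot 3 500 ztop 0.1420 v [-0.3987 -0.3954 -0.3932] w mid 0.3558 dv/dz 0.023
slot 0 233 ztop 0.1808 v [-0.2482 -0.2446 -0.2415] w mid 0.3684 dv/dz 0.012
slot 1 117 ztop 0.1653 v [-0.297  -0.2939 -0.2919] w mid 0.3836 dv/dz 0.022
t 33.8 pos [ 0.4026 -0.3457  0.2981] yaw 7.51 grip 0.0341 F [ 0.6 -0.9  1.4]
bottle [0.46652963 0.01702051 0.07257927] [0.48305771 0.0375637  0.10690426]<stdin>:3: RuntimeWarning: Mean of empty slice.
  ret = um.true_divide(
Traceback (most recent call last):
ValueError: zero-size array to reduction operation maximum which has no identity
```

View pics/s19c.png

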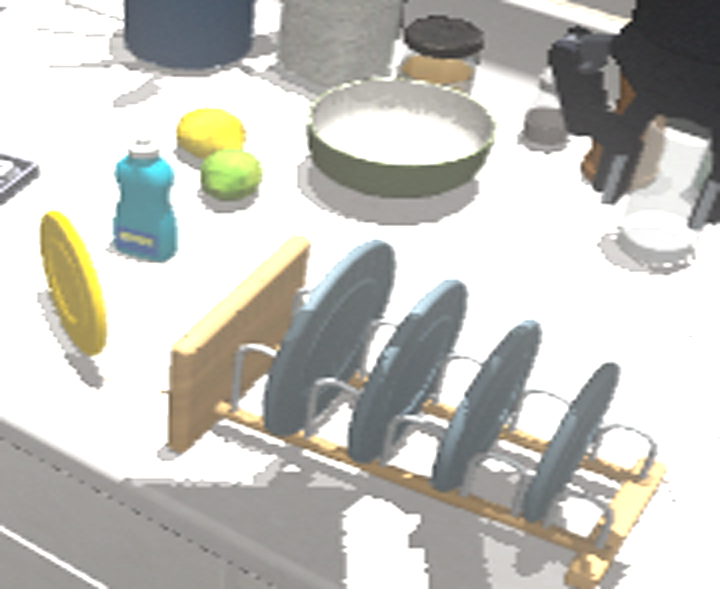

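View pics/w19.png

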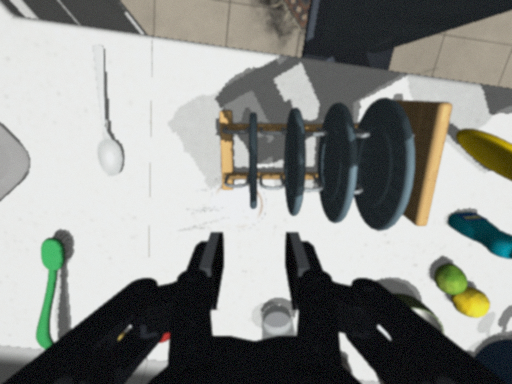

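All four plates are seated, the robot is clear of everything, and the bottle shows at (256,194) in the scene view, as at the start. I hand the job in.

```bash
python3 -c "
from m import *
B=pts(['scene0','s19'],lambda W,h:(W[...,0]>.4)&(W[...,0]<.5)&(W[...,1]<.06)&(W[...,1]>-.02)&(W[...,2]>.02)&(W[...,2]<.16)&(h[...,0]>80)&(h[...,0]<110)&(h[...,1]>90))
for b in B: print(b.mean(0).round(4))
print(env.close_job())"
```

```text
[0.4696 0.0108 0.0702]
[0.4699 0.0093 0.0706]
the job is handed in; nothing more can be done
None
```

I moved the four plates from the drainer to the rack in the order 160, 148, 136, 124 mm from the end board. Each was lowered until it touched the rods, released and left standing. The job was handed in at about 34 s on the robot's clock; handing in gave no verdict.

**Plates:** In the last wrist-camera view the rim tops are at 179, 167, 155 and 142 mm, against 180, 167, 155 and 142 mm expected. All four are within about 2 mm of their slot centres and lean about 1.5° at most.

**Soap bottle:** In the scene view it is upright and within about 2 mm of where it started. The arm hid it in the final top view, so I could not check it from there.

**Disagreements:**
- **Rack position:** the wrist camera and the fixed cameras differed by about 3 mm along the rack. I used a value in between, and the first placing fitted it.
- **124 mm plate:** it touched the rods about 1 mm higher than predicted.
- **Scene-view readings:** across the rack, the scene view put the 160 and 148 mm plates 12 and 27 mm off, because it sees only part of each rim. I disregarded those two readings and relied on the wrist view.

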